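Cover the sample pot and hold it raised with the cam lever

ROBOT

A 6-joint arm with a two-finger parallel gripper is mounted at the origin on a cart in front of the work surface, level with it; the furniture and walls round the work are solid. World frame = base frame: x ahead of the robot, y to its left, z up, the work surface at z = 0. Lengths are in mm, angles in rad, forces in N, time in s.
With the tool pointing down it reaches from about 225 to 875 mm from the base axis. Payload 3.4 kg.
Tool frame: the origin (TCP) lies on the centre line of the jaws, within the pads' length; the fingertips stand 17 mm ahead of it and the grasp point (between the pads) lies 2 mm behind it; z points along the fingers, y is the direction in which the jaws open and shut (so a half turn about z gives the same grasp; the last joint's range is limited). The gripper opens to 85 mm and grips with 20 to 120 N. Pads are 22 mm wide; open, the fingers measure 114 mm over their backs; the gripper's body (76 mm by 85 mm) begins 54 mm behind the grasp point. The pads swing forward as they close: fully open they stand 13 mm farther back than shut.
Start: joints at [-1.233, 0.276, 1.505, -0, 1.361, -0.121], TCP at [254.655, -515.569, 248.328] pointing down, gripper open.
Joint ranges: [-2.89, 2.89], [-0.75, 2.08], [0.22, 2.7], [-1.18, 4.32], [0.11, 2.71], [-2.7, 2.7]. Speed limits (rad/s): [2.57, 2.57, 3.14, 3.14, 3.14, 3.14].

INTERFACE

Orientations are given as [roll, pitch, yaw] about the fixed x, y, z axes, in that order (R = Rz(yaw) Ry(pitch) Rx(roll)).
In Python, from workcell import * gives the robot as it stands. The module is installed in compiled form; this text tells all that it offers.
- The arm moves only by the tool carry_out, never from a script. Its argument "increments" is a list of rows, each an object with "slide": the shift along the tool's x, y, z in mm, a list of three; "twist": the turn about the tool's z in rad. A call has 1 to 5 rows; each row is the pose to reach, as a shift and turn from the pose measured when the call began, along the tool's axes at that moment; what a row does not reach only later rows make up. A row lasts 1/8 s, in which the tool goes at most 62.5 mm and 10.7 degrees, less where a joint would pass 70% of its speed; a pose out of reach is approached as far as the arm can. A call with a gripper value outside its range is refused whole. "jaw" is the opening, from 0 (shut) to 1 (fully open), set as the call begins (left out, the last holds). The fingers move at their own pace and stop on an object; "force" is the grip in N (left out, the last holds). Time passes only in rows, so rows that repeat a pose let the fingers close. It gives the time, the measured TCP pose, the force and the opening at its end, in the units of the state.
- read_state(): the state, without advancing time (a new reading comes with each control period).
- capture(name): name is "scene" or "side" or "wrist"; returns a dict with "img" (480x640x3 uint8, red, green, blue), "K" (3x3 intrinsics, pixels), "k1" (the pictures are not rectified: a ray, as slopes to the right and down, at radius r is drawn at 1 + k1 r^2 times it, then the intrinsics apply), "cam_to_world" (4x4, takes a point from camera to world coordinates); the wrist camera has in their place "hand_eye" (4x4, takes a point from camera to tool coordinates, whose origin is the TCP and whose axes are the flange's). Camera axes: x right, y down, z forward; pixel columns grow to the right and rows downward; lengths in mm; the calibration is good to about 2 mm. A picture is of the moment at which its call begins: read the wrist's pose just before it. There is no depth.
- job_done(): hands the job in, once; it reports no verdict.
The state is a dict: "clock": time; "q": joint angles; "dq": joint speeds; "joint_efforts": joint torques, N m; "position": TCP position; "orientation": TCP orientation; "force": force on the tool from outside, world axes, zero at the start; "ft_torque": the same for the moment, N m; "opening": finger opening in mm.
Only numpy, scipy, OpenCV 4.12 (cv2) and the standard library are available. Lean on these libraries where they do the work, as an engineer would, in place of code of your own. Each camera call takes 0.05 s, during which the arm holds its last target.

TASK

Set the loose metal cover gently on the rim of the sample pot on the lift stage, seated and level, without dropping it, and let it go while the cam lever is still down. Then swing the lever up until it stands straight up, where the cam lifts the covered pot highest, and finish while still holding the lever there, because it springs back down if released. Do not push the roll of tape, the black dust cap or the spare objective out of their places.

Things in the scene. Friction and masses are not known exactly. Their poses are not given: they have to be found in the camera images.
- lift_stage: Fixed cam-lift stage: grey base plate 120 (x) x 130 (y) x 10 mm, bearing blocks (tops at 57 mm), four guide pins (tops at 85 mm, at x +-36, y +-33 mm), steel cam shaft along its y. Origin: centre of the plate's underside, on the worktop below the pot's centre. z is up; the lever at rest points along its -x and is on its +y side, beyond the base plate.
- pot_rim (a point): Centre of the open mouth of the round steel sample pot, level with its rim. The pot is 64 mm across outside, 56 mm inside, 32 mm tall, and stands on the stage's sliding platform. Rim 99 mm above the worktop with the lever at rest, 113 mm at the highest lift. A small loose gear lies inside, well below the rim.
- cover_knob (a point): Grip centre of the upright knob on the loose aluminium cover: a cylinder 20 mm across, 24 mm tall, on the cover's axis. It is 22 mm above the top and 27 mm above the underside of the 72 mm wide, 5 mm thick flange, and 33 mm above the bottom of the step below it. z is the cover's axis, up. The cover starts standing on its step on the worktop.
- cover_seat (a point): Point on the cover's axis at the underside of its flange; coincides with pot_rim when the cover is seated.
- lever_knob (a point): Centre of the black drum-shaped knob (cylinder 22 mm in diameter, 26 mm long, its axis along the turning axis, with flat ends) at the end of the cam lever (a 9 mm steel rod), 85 mm from the lever's turning axis. The knob lies 90 mm to the +y side of the pot's centre, and about 57 mm above the worktop at rest, 120 mm when the lever is straight up.
- lever_pivot (a point): Point on the lever's turning axis in the plane of the lever, 35 mm above the worktop; fixed; axes as those of lift_stage. The turning axis is its y axis.
- cam_lever (a joint): Angle of the cam lever, rad. 0 = rest against its stop, pointing along -x of lift_stage and 15 degrees above level; it grows as the knob swings up and over towards +x; 1.309 = straight up = highest lift; beyond that the pot sinks again; ends at 2.3. A spring always pulls it back to 0: with cam load and friction it takes up to 10 N at the knob; a pinched knob may lag some degrees behind the fingers, so check that it is upright.
- pot_lift (a joint): Lift of the platform and pot, m: 0 with the lever at rest, about 0.014 at the highest lift. Driven by the cam only.
- cover: The loose aluminium cover, 0.08 to 0.17 kg: round flange with a knob on top and, underneath, a locating step 51 mm across and 6 mm deep with a 2 mm chamfer, that goes into the pot's mouth. Origin on its axis at the bottom of the step.
- tape_roll: Roll of masking tape lying flat, 66 mm across, 19 mm high; origin at the centre of its underside. Leave in place.
- dust_cap: Round black dust cap, 37 mm across, 14 mm high; origin at the centre of its underside. Leave in place.
- objective: Dark spare microscope objective standing upright, 51 mm across, 52 mm high; origin at the centre of its underside. Leave in place.
Things that resemble listed ones, but are neither listed nor needed, are in the scene too. What is meant by the cover is not blue, and is the larger of those in its own colour.

How it is judged (in metres and radians):
On the way, in this order (a step that is already met when the one before it is completed fails the run):
1. the cover is seated level on the pot's rim and let go, with the lever still down (horizontal distance between cover_seat and pot_rim below 0.005 m and z of cover_seat in the frame of pot_rim between -0.002 and 0.002 m and angle between cover_seat's own z axis and vertical below 0.05 rad and contact force between the fingers and cover below 0.1 N and value of joint cam_lever below 0.3 rad), for 0.2 s.
2. the lever is held straight up, at the highest lift (horizontal distance between cover_seat and pot_rim below 0.005 m and z of cover_seat in the frame of pot_rim between -0.002 and 0.002 m and angle between cover_seat's own z axis and vertical below 0.05 rad and contact force between the fingers and cover below 0.1 N and value of joint cam_lever between 1.109 and 1.509 rad and value of joint pot_lift above 0.012 m and contact force between the fingers and cam_lever above 0.5 N), for 0.2 s.
At the end, for the whole second after the job is handed in: The lever is held by the fingers (more than 0.5 N on it), at rest, within 0.2 rad (11 degrees) of straight up, with the pot lifted more than 12 mm; the cover sits on the pot, centred within 5 mm, flange within 2 mm of the rim, tilted less than 0.05 rad, not touched by the fingers (all of step 2 and velocity of joint cam_lever between -0.1 and 0.1 rad/s and linear speed of cover below 0.03 m/s); the arm keeps its last pose, push and grip.
It fails at once if the cover is dropped onto the pot (falls freely faster than 0.5 m/s, about 13 mm) (horizontal distance between cover_seat and pot_rim below 0.06 m and contact force between the fingers and cover below 0.05 N and linear speed of cover above 0.5 m/s).
It fails at once if the roll of tape is moved more than 30 mm (distance of tape_roll from where it was at the start of the episode above 0.03 m).
It fails at once if the dust cap is moved more than 30 mm (distance of dust_cap from where it was at the start of the episode above 0.03 m).
It fails at once if the spare objective is moved more than 30 mm (distance of objective from where it was at the start of the episode above 0.03 m).
It also fails if it takes over 51 s, if anything falls off the work surface, if the arm or the gripper's body presses on something with over 40 N, if the wrist force passes 120 N, or if a joint passes its speed limit or range.

## Working session

There is one attempt and no reset: what is moved stays moved. The work goes in short steps, Python scripts to look and compute and a tool call to move; the robot and the scene stay as the last step left them, time stands still between calls to the robot, and variables do not carry over. Pictures are saved under pics/ and viewed, and the job is handed in when it is done.

Besides the shell and the picture viewer there is one more tool, called after "Call:" in YAML: its name, and indented under it one key for each argument. carry_out: Moves the arm, as the interface text tells. Its arguments: {"type":"object","properties":{"increments":{"type":"array","items":{"type":"object","properties":{"slide":{"type":"array","items":{"type":"number"}},"twist":{"type":"number"}}}},"jaw":{"type":"number"},"force":{"type":"number"}},"required":["increments"]}

```bash
mkdir -p pics
cat > h.py <<'E'
from workcell import *
import numpy as np, cv2, json
from scipy.spatial.transform import Rotation as R
def T_tool(s):
    T=np.eye(4);T[:3,:3]=R.from_euler('xyz',s['orientation']).as_matrix();T[:3,3]=s['position'];return T
def snap(name,fn):
    s=read_state(); c=capture(name)
    if 'hand_eye' in c: c['cam_to_world']=T_tool(s)@c['hand_eye']
    cv2.imwrite('pics/'+fn+'.png',cv2.cvtColor(c['img'],cv2.COLOR_RGB2BGR))
    np.savez('pics/'+fn+'.npz',img=c['img'],K=c['K'],k1=c['k1'],T=c['cam_to_world'])
    return c
def load(fn): return np.load('pics/'+fn+'.npz')
def ray(d,px):
    K=np.array(d['K']);k1=float(d['k1'])
    uv=cv2.undistortPoints(np.array([[px]],float),K,np.array([k1,0,0,0,0.]),None,None)[0,0]
    T=d['T'];return T[:3,3],T[:3,:3]@np.array([uv[0],uv[1],1.])
def atz(d,px,z):
    o,v=ray(d,px);return o+v*(z-o[2])/v[2]
def proj(d,P):
    P=np.atleast_2d(P);T=np.linalg.inv(d['T']);p=P@T[:3,:3].T+T[:3,3]
    return cv2.projectPoints(p,np.zeros(3),np.zeros(3),np.array(d['K']),np.array([float(d['k1']),0,0,0,0.]))[0][:,0]
def crop(fn,x0,y0,x1,y1,out,f=None):
    im=cv2.imread('pics/'+fn+'.png')[y0:y1,x0:x1]
    f=f or min(800/(x1-x0),600/(y1-y0));cv2.imwrite('pics/'+out+'.png',cv2.resize(im,None,fx=f,fy=f,interpolation=cv2.INTER_CUBIC));print('scale',f)
def tri(*obs):
    A=np.zeros((3,3));b=np.zeros(3)
    for d,px in obs:
        o,v=ray(d,px);v=v/np.linalg.norm(v);M=np.eye(3)-np.outer(v,v);A+=M;b+=M@o
    return np.linalg.solve(A,b)
E
python3 - <<'E'
from h import *
for n in ['scene','side','wrist']:
    c=snap(n,n+'0');print(n,c['k1'],np.round(c['K'],1).tolist(),np.round(c['cam_to_world'],2).tolist())
s=read_state();print(s)
E
```

```text
scene -0.07417784529686862 [[492.2, 0.0, 319.6], [0.0, 492.2, 235.3], [0.0, 0.0, 1.0]] [[-0.56, -0.59, 0.59, 8.46], [-0.83, 0.41, -0.38, 602.54], [-0.02, -0.7, -0.71, 719.51], [0.0, 0.0, 0.0, 1.0]]
side 0.006601133791011334 [[514.0, 0.0, 323.0], [0.0, 514.0, 228.7], [0.0, 0.0, 1.0]] [[-0.98, -0.11, 0.17, 339.97], [-0.2, 0.56, -0.81, 961.84], [-0.01, -0.82, -0.57, 576.78], [0.0, 0.0, 0.0, 1.0]]
wrist -0.07111263553555175 [[362.9, 0.0, 320.8], [0.0, 362.9, 237.7], [0.0, 0.0, 1.0]] [[0.44, -0.85, -0.28, 327.04], [-0.9, -0.42, -0.14, -479.84], [-0.0, 0.31, -0.95, 373.47], [0.0, 0.0, 0.0, 1.0]]
{'clock': 0.15, 'q': array([-1.23298415e+00,  2.76479835e-01,  1.50581658e+00,  2.07397242e-05,
        1.36070803e+00, -1.21036995e-01]), 'dq': array([ 0.00144697, -0.00285611, -0.00361527,  0.00272597,  0.00111134,
        0.00095838]), 'joint_efforts': array([ 1.74121007e-03, -4.17143333e+01, -2.46032202e+01, -1.93661990e-04,
        7.58681766e-03, -1.30311719e-05]), 'position': array([ 254.54040293, -515.19320735,  247.63149927]), 'orientation': array([-3.14019364e+00, -1.90591408e-04,  4.58844695e-01]), 'force': array([-0.57688879, -0.86637947, -0.05994707]), 'ft_torque': array([-0.02324464,  0.0206866 ,  0.00992169]), 'opening': 85.03119879192396}
```

View pics/scene0.png

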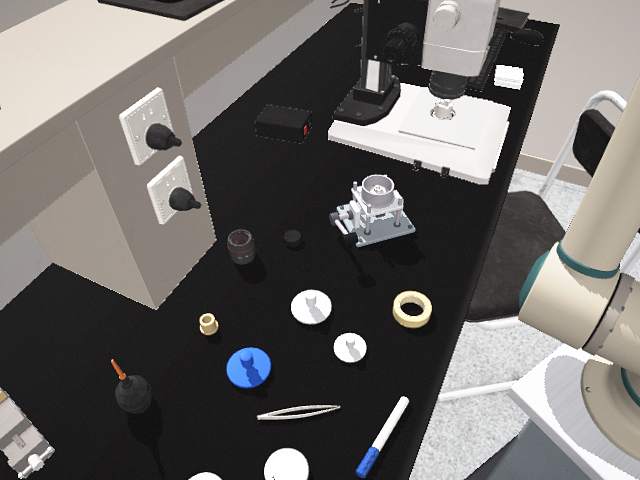

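View pics/side0.png

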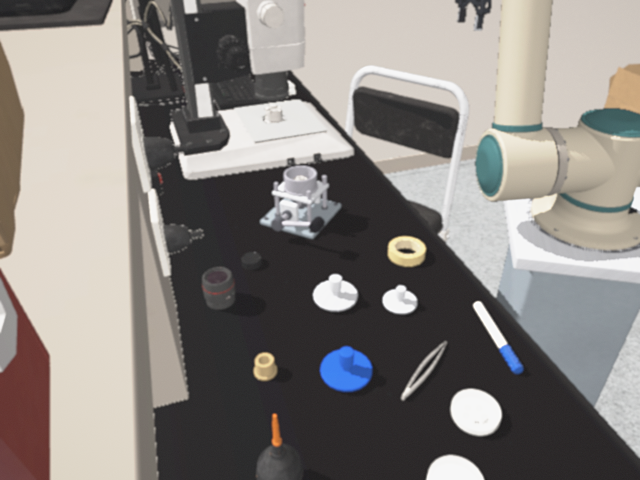

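View pics/wrist0.png

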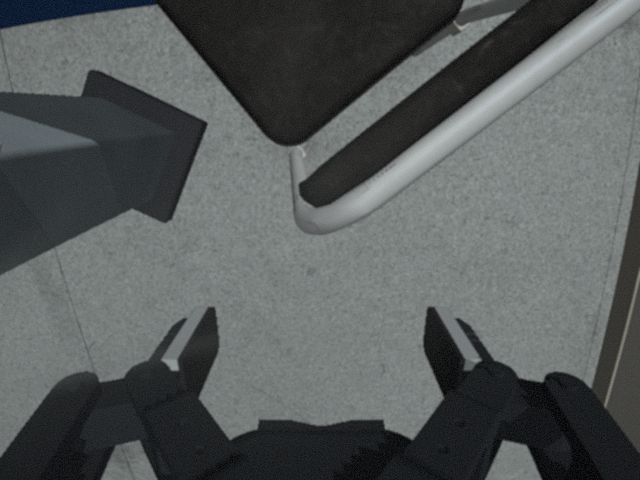

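Candidates for the cover in the scene view are a large silver one at (311,305), a small silver one at (350,347) and a blue one at (249,368). The white discs at (287,468) and (206,478) have no knob. The large silver one fits: it isn't blue, and it's the larger of its colour. I'll confirm that in crops.

Run:
```python
from h import *
crop('scene0',270,270,390,380,'c1');crop('side0',290,250,440,330,'c2')
crop('scene0',310,160,430,260,'c3');crop('side0',250,150,350,245,'c4')
```

```text
scale 5.454545454545454
scale 5.333333333333333
scale 6.0
scale 6.315789473684211
```

View pics/c1.png

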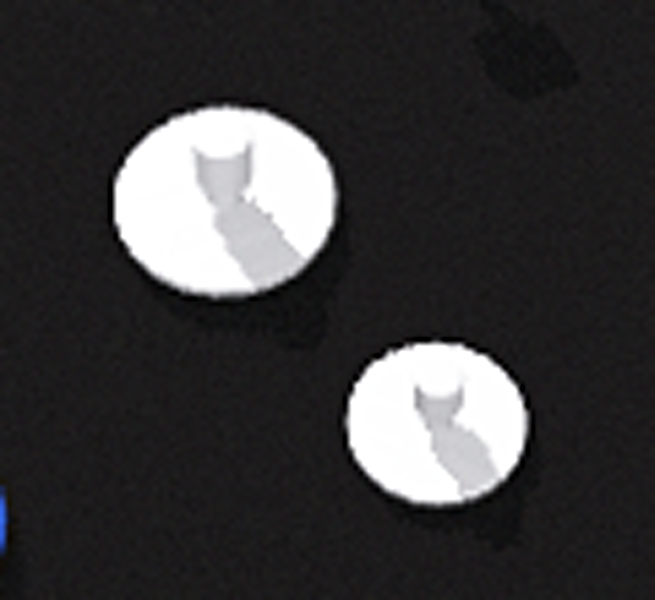

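View pics/c2.png

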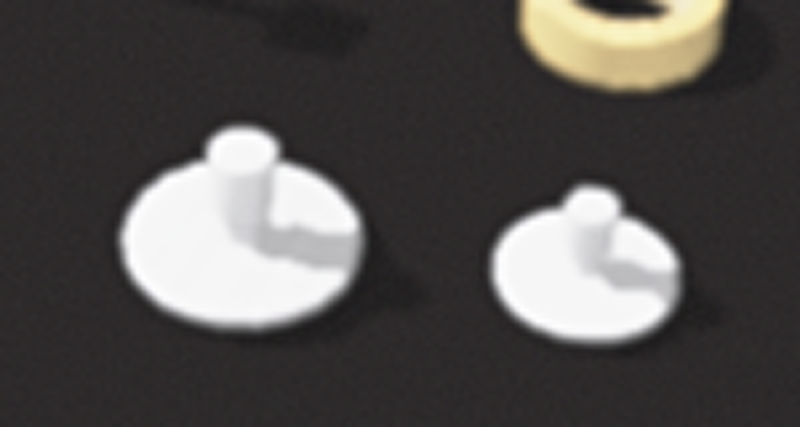

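View pics/c3.png

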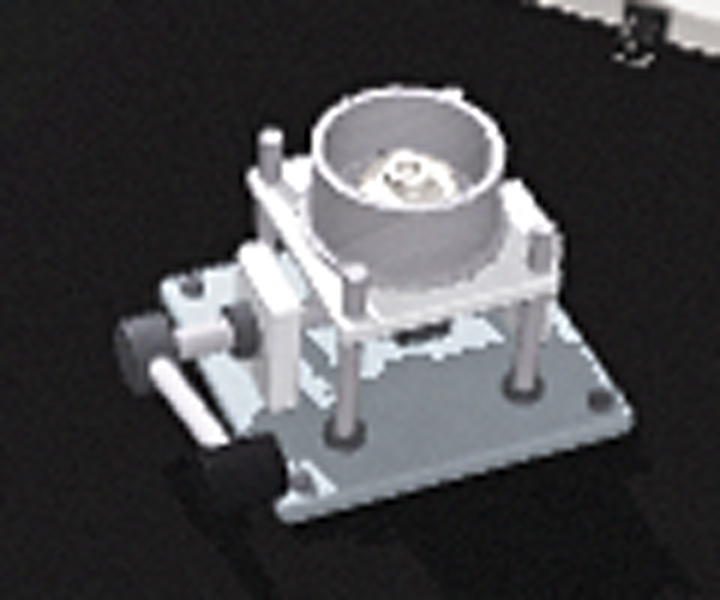

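View pics/c4.png

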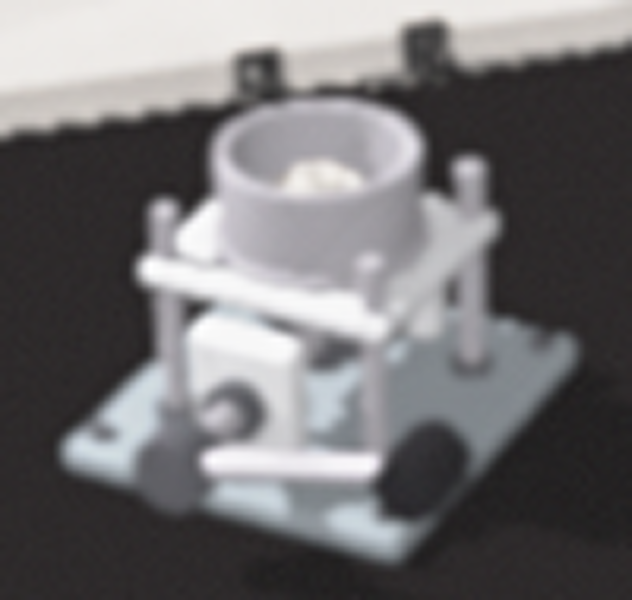

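Run:
```python
from h import *
a,b=load('scene0'),load('side0')
print('cover z10',atz(a,(311.4,306.7),9),atz(b,(335.4,295.1),9))
print('knobtop',atz(a,(270+222/5.4545,270+143/5.4545),45),atz(b,(290+242/5.333,250+151/5.333),45))
print('rim',atz(a,(378.2,185),99),atz(b,(300.4,173.7),99),tri((a,(378.2,185)),(b,(300.4,173.7))))
print('lk',atz(a,(350.8,239.7),57),atz(b,(317,224),57),tri((a,(350.8,239.7)),(b,(317,224))))
# plate corners z=10
for p in [(275,515),(640,415)]: print('platecorner s',atz(a,(310+p[0]/6,160+p[1]/6),5))
for p in [(400,560),(60,455),(582,350)]: print('platecorner side',atz(b,(250+p[0]/6.316,150+p[1]/6.316),5))
for n,p,z in [('tape',(412,309),10),('cap',(292,238),10),('obj',(241,247),26),('small',(350,348),8),('blue',(249,368),9),('microbase',(488,178),20),('microbasel',(331,135),20)]: print(n,atz(a,p,z).round())
```

```text
cover z10 [453.54401158 335.08304213   9.        ] [450.83191331 338.73934841   9.        ]
knobtop [450.11776103 337.51192791  45.        ] [451.11911584 339.05101435  45.        ]
rim [566.8032094  101.19108572  99.        ] [563.827953   106.65440224  99.        ] [566.05937181 101.4134643   97.52880805]
lk [509.82984884 208.56094236  57.        ] [508.92209813 210.30571189  57.        ] [509.63811055 208.60656327  56.35612654]
platecorner s [529.86903877 179.48872983   5.        ]
platecorner s [495.96496817  48.91014045   5.        ]
platecorner side [522.11062529 185.37652283   5.        ]
platecorner side [640.22046484 150.66139972   5.        ]
platecorner side [488.78799703  56.68060558   5.        ]
tape [348. 193.  10.]
cap [617. 275.  10.]
obj [639. 376.  26.]
small [347. 328.   8.]
blue [409. 485.   9.]
microbase [ 516. -181.   20.]
microbasel [857.  12.  20.]
```

```bash
cat >> h.py <<'E'
def plan(x,y,z,yaw,n=5,step=60,st=0.18):
    s=read_state();T=T_tool(s);d=T[:3,:3].T@(np.array([x,y,z])-T[:3,3])
    cy=np.arctan2(T[1,0],T[0,0]);dt=(-(yaw-cy)+np.pi)%(2*np.pi)-np.pi
    k=int(np.ceil(max(np.linalg.norm(d)/step,abs(dt)/st,1)))
    print('pos',s['position'].round(1),'yaw',round(cy,3),'total slide',d.round(1),'twist',round(dt,3),'rows',k)
    for i in range(1,min(k,n)+1): print((d*i/k).round(1).tolist(),round(dt*i/k,3))
E
python3 -c "
from h import *
plan(451,337.5,170,2.88)"
```

```text
pos [ 254.5 -515.2  247.6] yaw 0.459 total slide [ 553.8 -677.4   78.7] twist -2.421 rows 15
[36.9, -45.2, 5.2] -0.161
[73.8, -90.3, 10.5] -0.323
[110.8, -135.5, 15.7] -0.484
[147.7, -180.6, 21.0] -0.646
[184.6, -225.8, 26.2] -0.807
```

Call:
carry_out:
  increments:
    - {"slide":[37,-45,5],"twist":-0.16}
    - {"slide":[74,-90,10],"twist":-0.32}
    - {"slide":[111,-135,16],"twist":-0.48}
    - {"slide":[148,-181,21],"twist":-0.65}
    - {"slide":[185,-226,26],"twist":-0.81}

```text
clock: 0.78
position: [320.3, -228.7, 221.7]
orientation: [-3.141, -0.001, 1.273]
force: [0.5, -0.2, 1.0]
opening: 85.4
```

```bash
python3 -c "
from h import *
plan(451,337.5,170,2.88)"
```

```text
pos [ 320.3 -228.7  221.7] yaw 1.273 total slide [579.5 -41.   52.6] twist -1.607 rows 10
[58.0, -4.1, 5.3] -0.161
[115.9, -8.2, 10.5] -0.321
[173.9, -12.3, 15.8] -0.482
[231.8, -16.4, 21.0] -0.643
[289.8, -20.5, 26.3] -0.803
```

Call:
carry_out:
  increments:
    - {"slide":[58,-4,5],"twist":-0.16}
    - {"slide":[116,-8,10],"twist":-0.32}
    - {"slide":[174,-12,16],"twist":-0.48}
    - {"slide":[232,-16,21],"twist":-0.64}
    - {"slide":[290,-20,26],"twist":-0.8}

```text
clock: 1.4
position: [386.3, 56.4, 196.1]
orientation: [3.14, -0.001, 2.079]
force: [0.8, -0.5, 0.4]
opening: 85.4
```

```bash
python3 -c "
from h import *
plan(451,337.5,170,2.88)"
```

```text
pos [386.3  56.4 196.1] yaw 2.079 total slide [214.2 193.2  26.6] twist -0.801 rows 5
[42.8, 38.6, 5.3] -0.16
[85.7, 77.3, 10.6] -0.321
[128.5, 115.9, 15.9] -0.481
[171.3, 154.6, 21.3] -0.641
[214.2, 193.2, 26.6] -0.801
```

Call:
carry_out:
  increments:
    - {"slide":[43,39,5],"twist":-0.16}
    - {"slide":[86,77,11],"twist":-0.32}
    - {"slide":[129,116,16],"twist":-0.48}
    - {"slide":[171,155,21],"twist":-0.64}
    - {"slide":[214,193,27],"twist":-0.8}
  jaw: 0.5

```text
clock: 2.02
position: [451.1, 339.2, 169.2]
orientation: [3.14, 0.001, 2.885]
force: [1.1, 0.2, 0.7]
opening: 42.6
```

```bash
python3 -c "
from h import *
snap('wrist','w1')
plan(451,337.5,170,2.88)"
```

```text
pos [453.  346.4 168.3] yaw 2.889 total slide [-0.3 -9.1 -1.8] twist 0.009 rows 1
[-0.3, -9.1, -1.8] 0.009
```

View pics/w1.png

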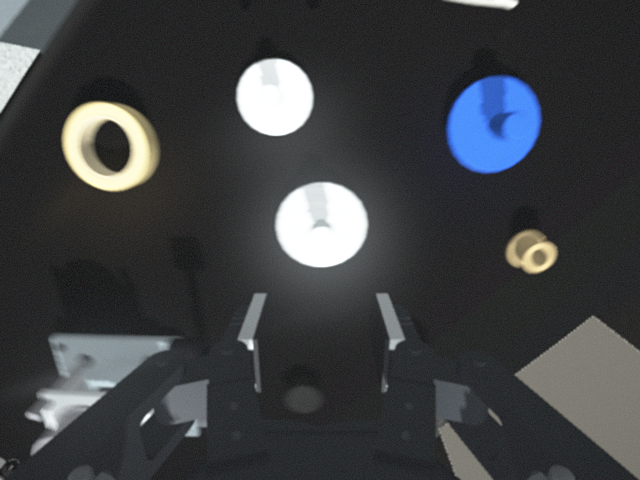

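The large silver cover is at (321,225), midway between the fingers. The arm was still moving when this was taken, so I'll settle it and look again.

Call:
carry_out:
  increments:
    - {"slide":[0,-9,0],"twist":0.009}
    - {"slide":[0,-9,0],"twist":0.009}
    - {"slide":[0,-9,0],"twist":0.009}

```text
clock: 2.45
position: [450.6, 336.3, 168.5]
orientation: [3.132, 0.001, 2.879]
force: [0.5, -0.2, -0.4]
opening: 42.8
```

```bash
python3 -c "
from h import *
c=snap('wrist','w2')
plan(451,337.5,170,2.88)
crop('w2',240,150,400,270,'w2c',5)
"
```

```text
pos [450.7 336.4 168.6] yaw 2.878 total slide [-0.   1.1 -1.4] twist -0.002 rows 1
[-0.0, 1.1, -1.4] -0.002
scale 5
```

View pics/w2c.png

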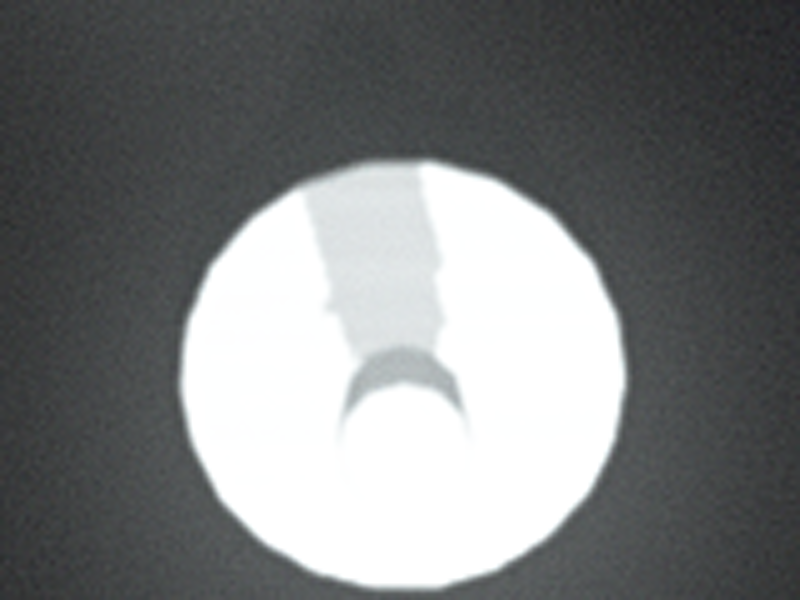

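```bash
python3 -c "
from h import *
d=load('w2')
img=cv2.cvtColor(d['img'],cv2.COLOR_RGB2GRAY)
m=(img>140).astype('uint8');m[:,:240]=0;m[:,400:]=0;m[:150]=0;m[270:]=0
c=max(cv2.findContours(m,0,1)[0],key=cv2.contourArea);e=cv2.fitEllipse(c);print(e)
p=atz(d,e[0],10.5);print(p)
plan(p[0],p[1],90,2.88);plan(451,337.5,90,2.88)"
```

```text
((320.04925537109375, 224.614990234375), (85.2353286743164, 88.39300537109375), 87.8019027709961)
[452.77728243 336.31145931  10.5       ]
pos [450.7 336.4 168.6] yaw 2.878 total slide [-1.9 -0.3 78.6] twist -0.002 rows 2
[-1.0, -0.2, 39.3] -0.001
[-1.9, -0.3, 78.6] -0.002
pos [450.7 336.4 168.6] yaw 2.878 total slide [ 0.1  0.4 78.6] twist -0.002 rows 2
[0.0, 0.2, 39.3] -0.001
[0.1, 0.4, 78.6] -0.002
```

Call:
carry_out:
  increments:
    - {"slide":[-1,0,40],"twist":0}
    - {"slide":[-1,0,80],"twist":0}
    - {"slide":[-1,0,110],"twist":0}
    - {"slide":[-1,0,110],"twist":0}

```text
clock: 3.0
position: [450.6, 335.4, 57.0]
orientation: [3.136, -0.003, 2.877]
force: [0.1, -1.1, 0.7]
opening: 43.0
```

```bash
python3 -c "
from h import *
c=snap('wrist','w3');snap('side','s3')
crop('s3',260,180,420,310,'s3c')
plan(452,337,33,2.88)
"
```

```text
scale 4.615384615384615
pos [452.8 337.   59.6] yaw 2.878 total slide [ 0.8 -0.5 26.6] twist -0.002 rows 1
[0.8, -0.5, 26.6] -0.002
```

View pics/w3.png

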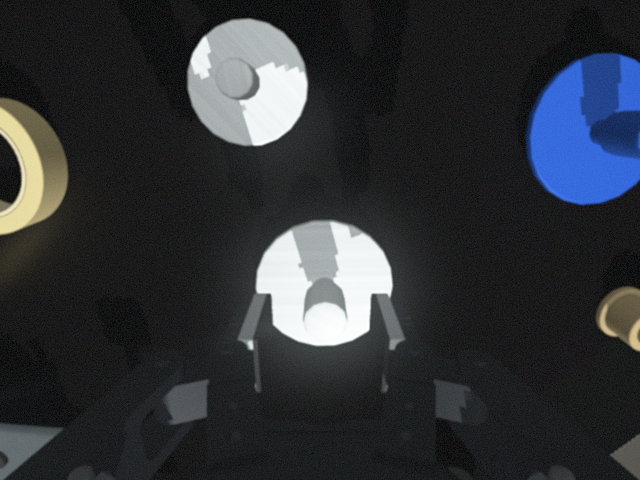

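View pics/s3c.png

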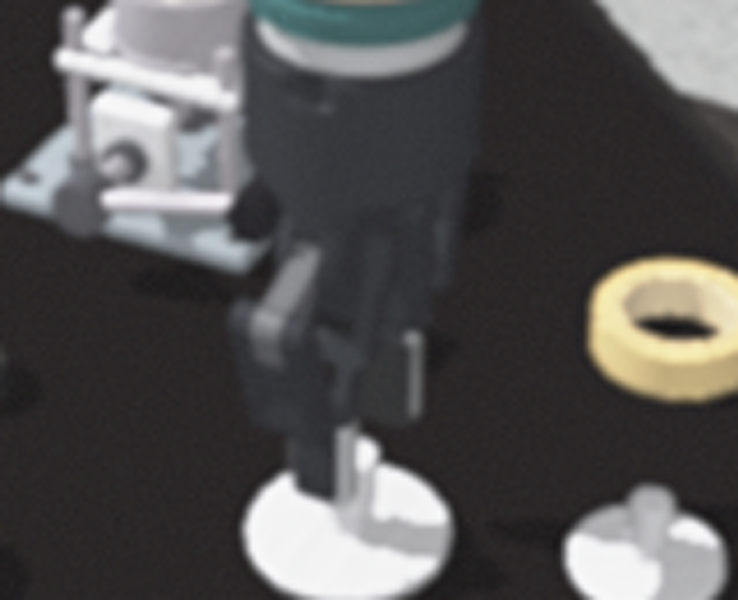

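Call:
carry_out:
  increments:
    - {"slide":[0,0,13],"twist":0}
    - {"slide":[0.5,0,26],"twist":0}
    - {"slide":[0.5,0,26],"twist":0}

```text
clock: 3.48
position: [451.4, 336.9, 32.5]
orientation: [3.133, 0.0, 2.878]
force: [-0.1, -0.8, -0.1]
opening: 42.5
```

```bash
python3 -c "
from h import *
c=snap('wrist','w4');crop('w4',200,240,440,420,'w4c')
plan(452,337,33,2.88);print(read_state()['force'])
"
```

```text
scale 3.3333333333333335
pos [451.9 337.1  33. ] yaw 2.878 total slide [-0.1 -0.1  0. ] twist -0.002 rows 1
[-0.1, -0.1, 0.0] -0.002
[ 0.75224472  0.20638286 -0.29559213]
```

View pics/w4c.png

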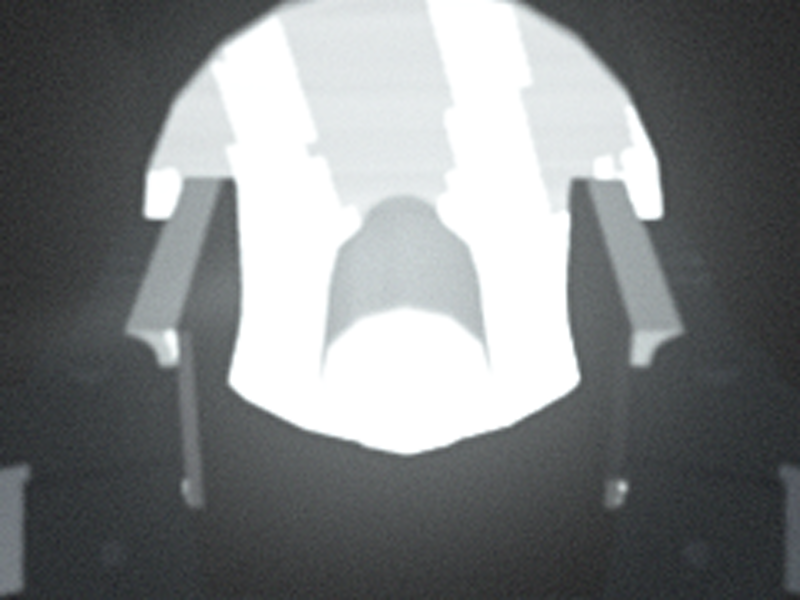

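The knob is centred between the pads, at crop (407,380), so I'll close.

Call:
carry_out:
  increments:
    - {"slide":[0,0,0],"twist":0}
    - {"slide":[0,0,0],"twist":0}
    - {"slide":[0,0,0],"twist":0}
    - {"slide":[0,0,0],"twist":0}
  jaw: 0
  force: 45

```text
clock: 4.03
position: [452.2, 337.3, 33.4]
orientation: [3.132, 0.001, 2.878]
force: [-0.2, -0.1, 1.9]
opening: 18.9
```

Call:
carry_out:
  increments:
    - {"slide":[0,0,-30],"twist":0}
    - {"slide":[0,0,-80],"twist":0}
    - {"slide":[0,0,-135],"twist":0}
    - {"slide":[0,0,-135],"twist":0}

```text
clock: 4.53
position: [454.2, 337.6, 172.9]
orientation: [3.124, 0.009, 2.878]
force: [0.1, -0.0, -1.9]
opening: 18.6
```

```bash
python3 -c "
from h import *
c=snap('wrist','w5');snap('side','s5');snap('scene','c5')
crop('w5',200,240,440,420,'w5c');crop('s5',270,150,420,270,'s5c')
s=read_state();print(s['force'],s['opening'])
plan(566,102.5,200,2.88)
"
```

```text
scale 3.3333333333333335
scale 5.0
[ 0.0911889  -0.46742687 -1.15151548] 18.52766707415808
pos [450.6 335.4 167.1] yaw 2.878 total slide [-172.2 -194.5  -34.5] twist -0.002 rows 5
[-34.4, -38.9, -6.9] -0.0
[-68.9, -77.8, -13.8] -0.001
[-103.3, -116.7, -20.7] -0.001
[-137.8, -155.6, -27.6] -0.002
[-172.2, -194.5, -34.5] -0.002
```

View pics/w5.png

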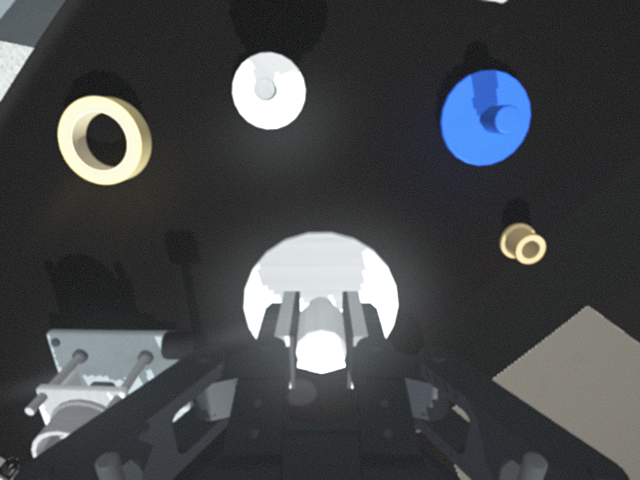

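View pics/s5c.png

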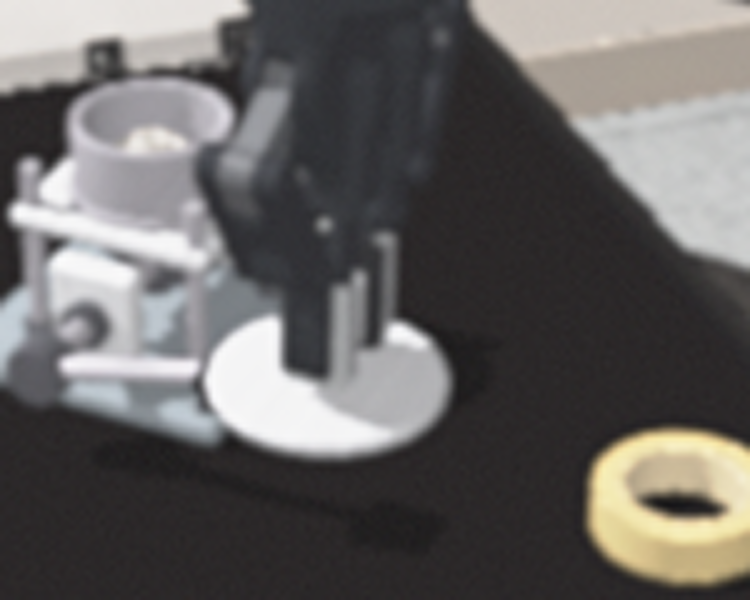

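View pics/c5.png

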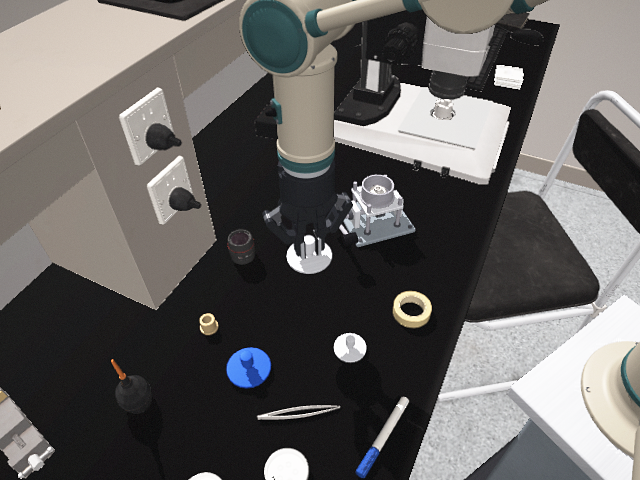

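```bash
python3 -c "
from h import *
plan(625,169,200,2.88)
"
```

```text
pos [450.6 335.4 167.1] yaw 2.878 total slide [-211.8 -114.9  -33.9] twist -0.002 rows 5
[-42.4, -23.0, -6.8] -0.0
[-84.7, -46.0, -13.6] -0.001
[-127.1, -68.9, -20.3] -0.001
[-169.4, -91.9, -27.1] -0.002
[-211.8, -114.9, -33.9] -0.002
```

Call:
carry_out:
  increments:
    - {"slide":[-42,-23,-20],"twist":0}
    - {"slide":[-85,-46,-34],"twist":0}
    - {"slide":[-127,-69,-34],"twist":0}
    - {"slide":[-169,-92,-34],"twist":0}
    - {"slide":[-200,-108,-34],"twist":0}

```text
clock: 5.3
position: [615.6, 176.8, 197.1]
orientation: [3.136, -0.005, 2.876]
force: [-0.2, -0.5, -1.4]
opening: 18.5
```

Call:
carry_out:
  increments:
    - {"slide":[-5,-3,0],"twist":0}
    - {"slide":[-5,-3,0],"twist":0}
    - {"slide":[-5,-3,0],"twist":0}

```text
clock: 5.68
position: [618.3, 173.5, 196.2]
orientation: [3.136, -0.007, 2.877]
force: [0.7, 0.7, -1.3]
opening: 18.5
```

```bash
python3 -c "
from h import *
c=snap('wrist','w6');
plan(566,102.5,185,2.88)
"
```

```text
pos [618.5 173.6 196.7] yaw 2.878 total slide [ 32.  -82.4  11.4] twist -0.002 rows 2
[16.0, -41.2, 5.7] -0.001
[32.0, -82.4, 11.4] -0.002
```

View pics/w6.png

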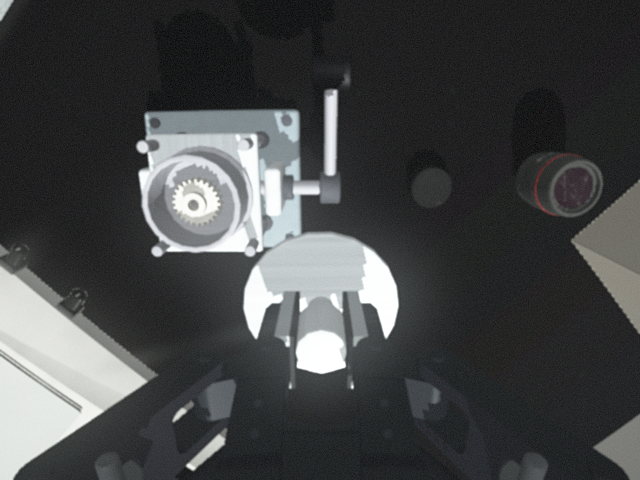

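The wrist view shows the open pot at about (196,200) with the gear inside and the lever knob at (333,74). The held cover is at (321,300). I'll enlarge to measure the rim, the lever knob and the plate orientation.

```bash
python3 -c "
from h import *
crop('w6',120,90,360,270,'w6c',3.3333)
crop('w6',230,220,410,400,'w6d',3.3333)
"
```

```text
scale 3.3333
scale 3.3333
```

View pics/w6c.png

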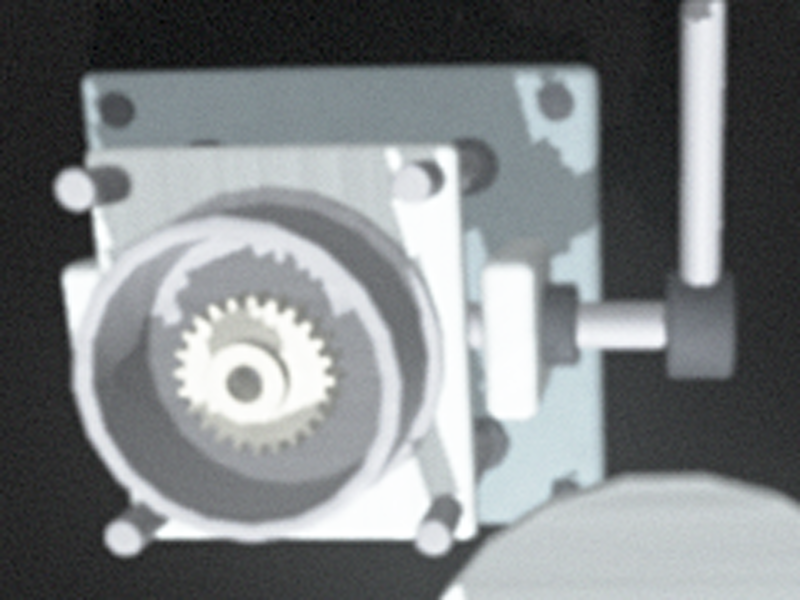

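View pics/w6d.png

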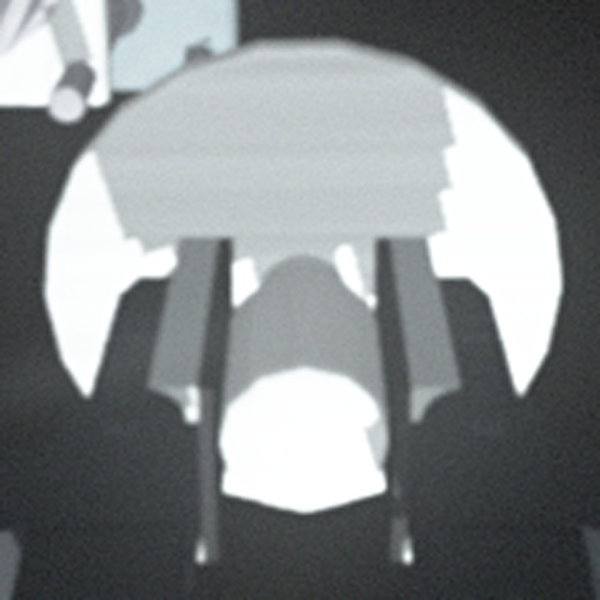

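```bash
cat > fit.py <<'E'
from h import *
from scipy.optimize import least_squares
d=load('w6');s=read_state();Tt=T_tool(s)
def circ(c,r,z,n=72):
    t=np.linspace(0,2*np.pi,n,endpoint=False);return np.c_[c[0]+r*np.cos(t),c[1]+r*np.sin(t),np.full(n,z)]
def fit(pts,r,z,c0,free_r=False):
    P=np.array([atz(d,p,z)[:2] for p in pts])
    f=lambda c:np.hypot(*(P-c[:2]).T)-r
    q=least_squares(f,c0);return q.x,q.fun.round(2)
rp=np.array([(72,350),(215,213),(255,540),(403,405),(110,270),(370,320),(370,480),(130,480)])/3.3333+[120,90]
c,res=fit(rp,32,99,(566,102));print('rim',c,res)
fp=np.array([(46,285),(60,370),(75,162),(180,67),(300,47),(420,68),(535,162),(562,285)])/3.3333+[230,220]
zc=s['position'][2]-0.4-22
cc,res=fit(fp,36,zc,(618,173));print('flange',cc,res,'TCP',s['position'])
print('TCP target', s['position'][:2]+c-cc, 'offset in tool',Tt[:3,:3].T@np.r_[cc-s['position'][:2],0])
im=cv2.cvtColor(d['img'],cv2.COLOR_RGB2BGR)
im=cv2.resize(im,None,fx=2,fy=2,interpolation=cv2.INTER_CUBIC)
for C in (circ(c,32,99),circ(cc,36,zc)):
    cv2.polylines(im,[(proj(d,C)*2+.5).astype(int)],True,(0,0,255),1)
cv2.imwrite('pics/fit.png',im[120:720,200:900])
E
python3 fit.py
```

```text
rim [568.39183747 101.65948684] [-0.31 -0.03 -0.36  0.24 -1.37 -2.62 -0.85 -2.03]
flange [620.24049821 172.88666577] [-0.55  0.54  0.06  0.48 -0.49 -0.02  0.49 -0.19] TCP [618.45125918 173.64221112 196.68715348]
TCP target [566.60259845 102.4150322 ] offset in tool [-1.9243407  -0.26259554 -0.01347265]
```

View pics/fit.png

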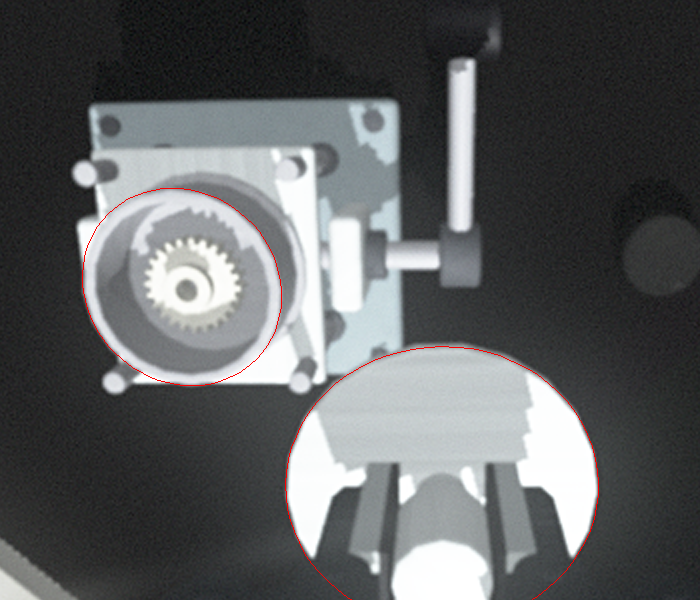

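```bash
python3 -c "
from h import *
plan(566.6,102.4,160,2.88)
"
```

```text
pos [618.5 173.6 196.7] yaw 2.878 total slide [ 31.2 -82.5  36.4] twist -0.002 rows 2
[15.6, -41.3, 18.2] -0.001
[31.2, -82.5, 36.4] -0.002
```

Call:
carry_out:
  increments:
    - {"slide":[10,-26,6],"twist":0}
    - {"slide":[21,-55,18],"twist":0}
    - {"slide":[29,-76,28],"twist":0}
    - {"slide":[31,-82.5,36],"twist":0}
    - {"slide":[31,-82.5,36],"twist":0}

```text
clock: 6.35
position: [566.5, 102.9, 160.2]
orientation: [3.136, -0.007, 2.878]
force: [0.6, 1.0, -1.2]
opening: 18.5
```

Call:
carry_out:
  increments:
    - {"slide":[0,0,0],"twist":0}

```text
clock: 6.48
position: [567.4, 103.8, 160.7]
orientation: [3.134, -0.005, 2.879]
force: [-0.3, -0.5, -0.2]
opening: 18.5
```

```bash
python3 -c "
from h import *
snap('scene','c7');snap('side','s7');
plan(566.6,102.4,140,2.88)
crop('c7',320,120,440,220,'c7c');crop('s7',240,110,360,210,'s7c');print(read_state()['force'],read_state()['orientation'])
"
```

```text
pos [567.3 103.7 160.6] yaw 2.879 total slide [ 0.2 -1.6 20.6] twist -0.001 rows 1
[0.2, -1.6, 20.6] -0.001
scale 6.0
scale 6.0
[ 0.02759054 -0.70128288 -1.43883721] [ 3.13478578 -0.00554224  2.87874139]
```

View pics/c7c.png

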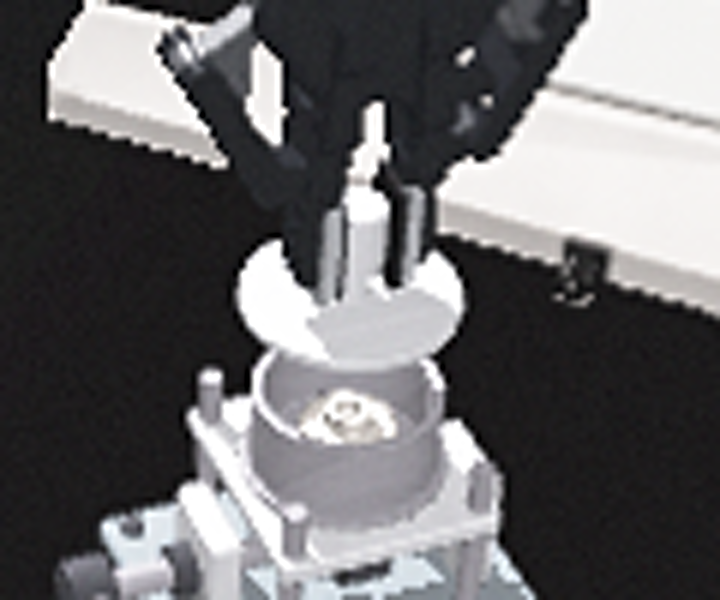

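View pics/s7c.png

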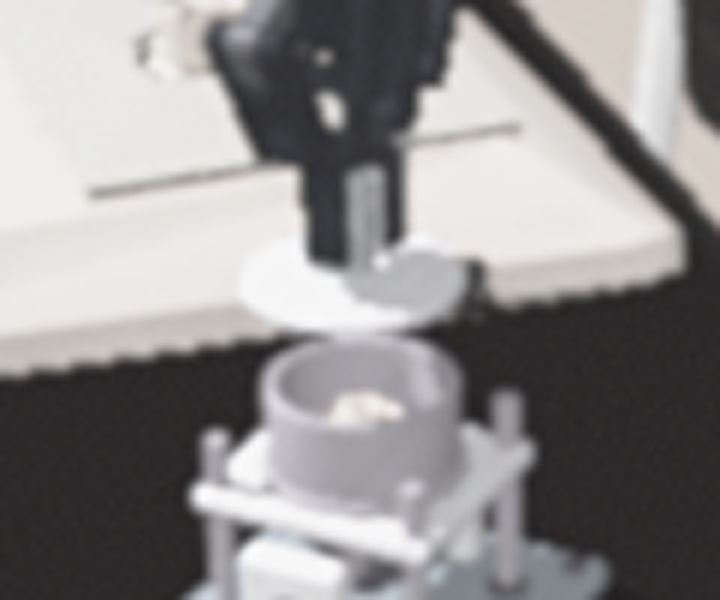

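Call:
carry_out:
  increments:
    - {"slide":[0.2,-1.5,8],"twist":0}
    - {"slide":[0.2,-1.5,17],"twist":0}
    - {"slide":[0.2,-1.5,24],"twist":0}
    - {"slide":[0.2,-1.5,24],"twist":0}
    - {"slide":[0.2,-1.5,24],"twist":0}

```text
clock: 7.2
position: [566.7, 102.5, 136.6]
orientation: [3.135, -0.005, 2.879]
force: [-0.3, -0.2, -1.2]
opening: 18.8
```

```bash
python3 -c "
from h import *
snap('scene','c8');snap('side','s8');
plan(566.6,102.4,126.5,2.88)
crop('c8',320,120,440,220,'c8c');crop('s8',240,110,360,210,'s8c');print(read_state()['force'],read_state()['orientation'])
"
```

```text
pos [566.9 102.5 136.9] yaw 2.879 total slide [ 0.2 -0.2 10.4] twist -0.001 rows 1
[0.2, -0.2, 10.4] -0.001
scale 6.0
scale 6.0
[ 0.39105422 -0.07159901 -2.36044159] [ 3.1345311 -0.0048373  2.8786748]
```

View pics/c8c.png

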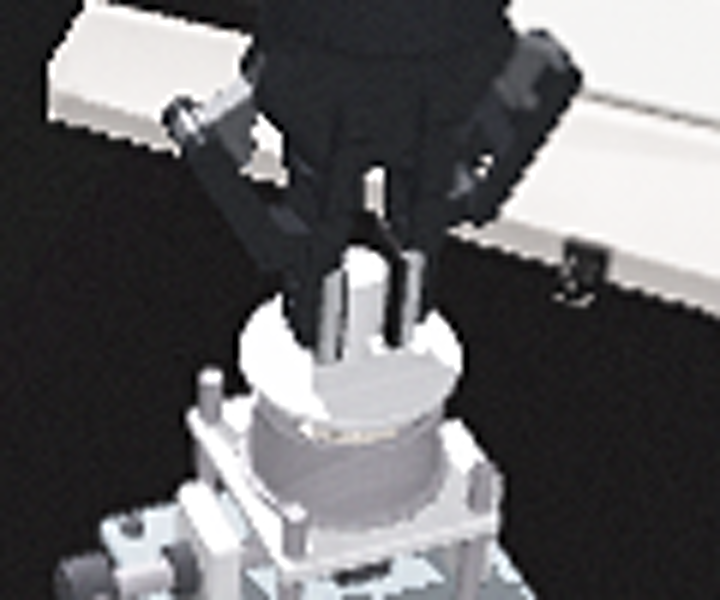

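View pics/s8c.png

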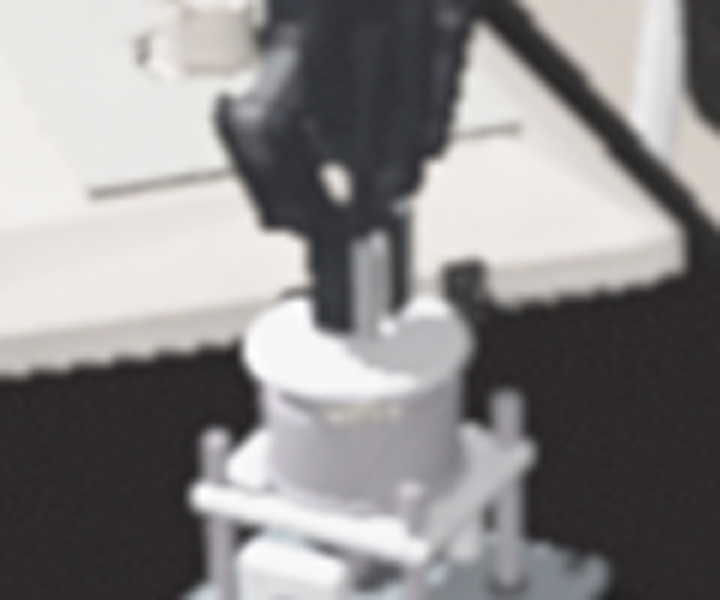

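```bash
cat > ov.py <<'E'
from h import *
import sys
def circ(c,r,z,n=90):
    t=np.linspace(0,2*np.pi,n,endpoint=False);return np.c_[c[0]+r*np.cos(t),c[1]+r*np.sin(t),np.full(n,z)]
def ov(fn,circles,x0,y0,out,w=120,h=90,f=6):
    d=load(fn);im=cv2.cvtColor(d['img'],cv2.COLOR_RGB2BGR)[y0:y0+h,x0:x0+w]
    im=cv2.resize(im,None,fx=f,fy=f,interpolation=cv2.INTER_CUBIC)
    for C in circles: cv2.polylines(im,[((proj(d,C)-[x0-.5,y0-.5])*f).astype(int)],True,(0,0,255),1)
    return im
if __name__=='__main__':
    P=(566.6,102.4)
    a=ov('scene0',[circ(P,32,99)],320,150,0,100,60,4);b=ov('scene0'.replace('scene0','c8'),[circ(P,36,114.5)],320,150,0,100,60,4)
    c=ov('side0',[circ(P,32,99)],250,140,0,100,60,4);d=ov('s8',[circ(P,36,114.5)],250,140,0,100,60,4)
    cv2.imwrite('pics/ov.png',np.vstack([np.hstack([a,b]),np.hstack([c,d])]))
E
python3 ov.py
```

```text
(no output)
```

View pics/ov.png

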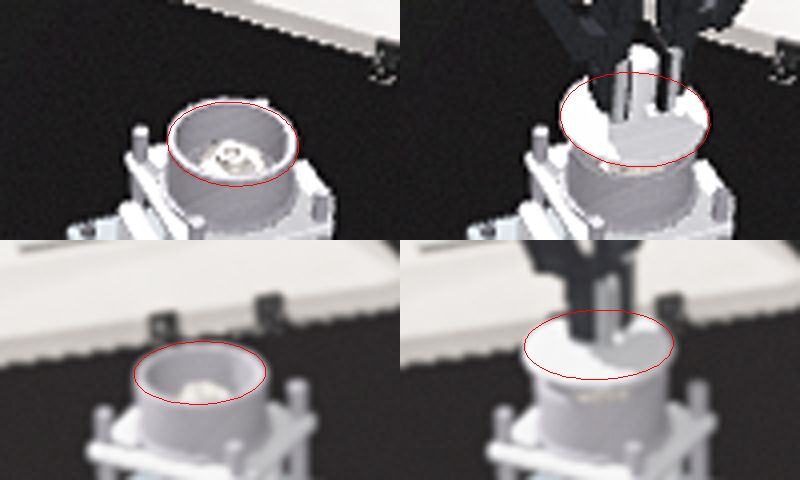

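Predicted and observed rim and flange circles agree within about 1 mm in both views, so I'll lower slowly.

Call:
carry_out:
  increments:
    - {"slide":[0.2,-0.2,2],"twist":0}
    - {"slide":[0.2,-0.2,4],"twist":0}
    - {"slide":[0.2,-0.2,6],"twist":0}
    - {"slide":[0.2,-0.2,7.5],"twist":0}
    - {"slide":[0.2,-0.2,7.5],"twist":0}

```text
clock: 7.92
position: [566.5, 102.4, 129.2]
orientation: [3.135, -0.005, 2.879]
force: [0.5, -0.3, -1.3]
opening: 18.6
```

```bash
python3 -c "
from h import *
plan(566.6,102.4,126.5,2.88)
snap('side','s9');crop('s9',240,110,360,210,'s9c');print(read_state()['force'],read_state()['orientation'])
"
```

```text
pos [566.5 102.4 129.2] yaw 2.879 total slide [-0.1  0.   2.7] twist -0.001 rows 1
[-0.1, 0.0, 2.7] -0.001
scale 6.0
[-0.32505725  0.34282321 -1.33315969] [ 3.13462166 -0.0050011   2.87858684]
```

View pics/s9c.png

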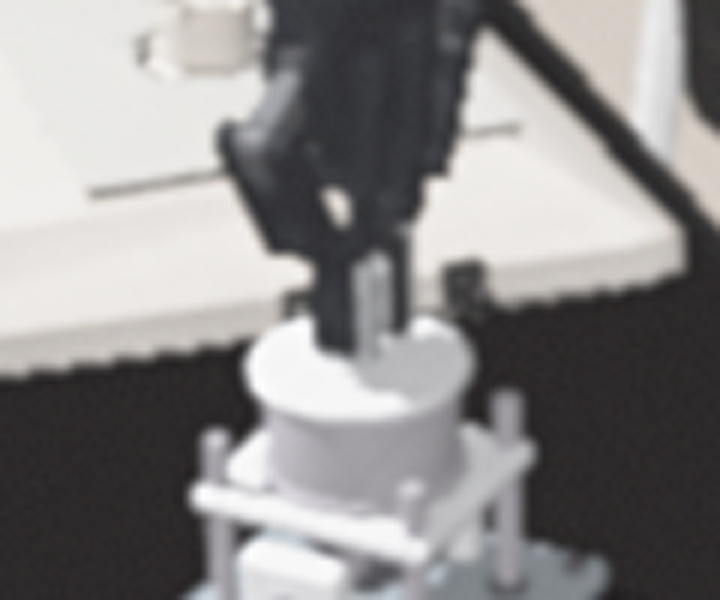

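Call:
carry_out:
  increments:
    - {"slide":[0,0,1],"twist":0}
    - {"slide":[0,0,2],"twist":0}
    - {"slide":[0,0,2.5],"twist":0}
    - {"slide":[0,0,2.5],"twist":0}

```text
clock: 8.48
position: [566.6, 102.4, 126.8]
orientation: [3.135, -0.005, 2.879]
force: [0.7, 1.0, -0.9]
opening: 18.9
```

Call:
carry_out:
  increments:
    - {"slide":[0,0,0.7],"twist":0}
    - {"slide":[0,0,1.2],"twist":0}
    - {"slide":[0,0,1.2],"twist":0}

```text
clock: 8.85
position: [566.6, 102.4, 126.3]
orientation: [3.134, -0.005, 2.879]
force: [-0.9, 0.7, 5.1]
opening: 18.7
```

Call:
carry_out:
  increments:
    - {"slide":[0,0,0],"twist":0}
    - {"slide":[0,0,0],"twist":0}
    - {"slide":[0,0,0],"twist":0}
  jaw: 0.5

```text
clock: 9.22
position: [566.6, 102.4, 126.1]
orientation: [3.135, -0.005, 2.879]
force: [-0.1, -0.2, -0.2]
opening: 42.8
```

Call:
carry_out:
  increments:
    - {"slide":[0,0,-15],"twist":0}
    - {"slide":[0,0,-40],"twist":0}
    - {"slide":[0,0,-80],"twist":0}
    - {"slide":[0,0,-80],"twist":0}

```text
clock: 9.72
position: [569.3, 101.9, 210.5]
orientation: [3.132, 0.004, 2.879]
force: [-0.6, -0.0, -0.2]
opening: 42.8
```

```bash
python3 -c "
from h import *
plan(509.5,209,120,2.88)
snap('side','s10');snap('scene','c10');snap('wrist','w10');crop('s10',240,130,360,230,'s10c');crop('c10',310,140,430,240,'c10c')
"
```

```text
pos [569.3 101.9 210.5] yaw 2.879 total slide [85.9 86.9 91.1] twist -0.001 rows 3
[28.6, 29.0, 30.4] -0.0
[57.3, 58.0, 60.7] -0.001
[85.9, 86.9, 91.1] -0.001
scale 6.0
scale 6.0
```

View pics/s10c.png

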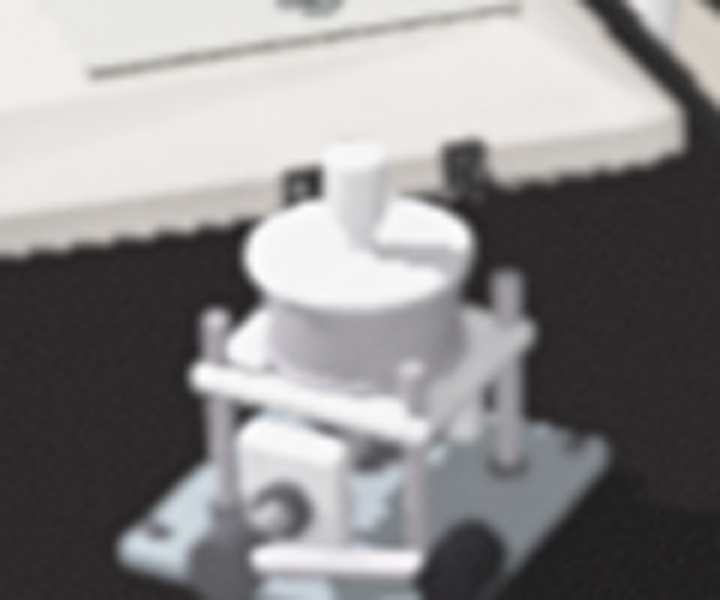

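View pics/c10c.png

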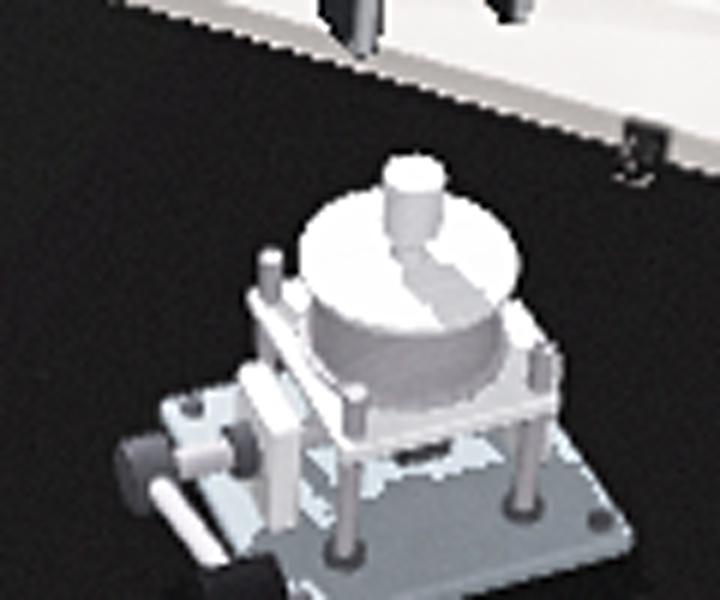

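View pics/w10.png

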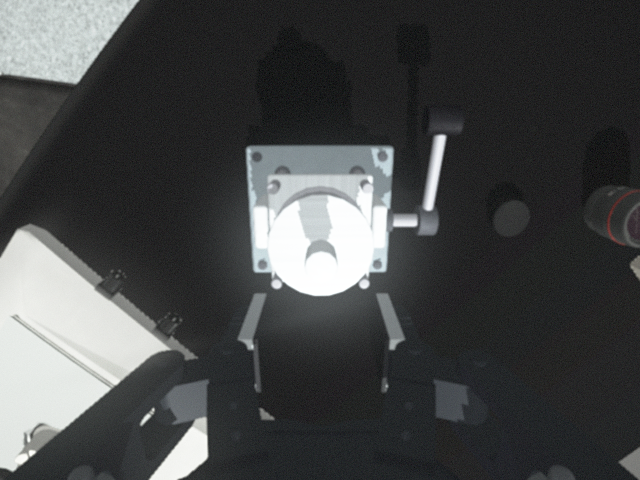

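The cover sits level on the rim in both views. The lever is down, with its knob at (444,121) in the wrist view. Next I'll get the stage yaw and the lever knob position.

```bash
python3 -c "
from h import *
d=load('w6')
f=lambda x,y:(120+x/3.3333,90+y/3.3333)
A=atz(d,f(85,76),10)[:2];B=atz(d,f(595,67),10)[:2];v=B-A;print('plate -x edge',A,B,np.linalg.norm(v),np.degrees(np.arctan2(v[1],v[0]))-90)
A=atz(d,f(683,277),35)[:2];B=atz(d,f(683,10),55)[:2];v=B-A;print(v,np.degrees(np.arctan2(v[1],v[0])))
print('pins z85',[atz(d,f(*p),85)[:2].round(1) for p in [(75,188),(414,181),(123,537),(434,534)]])
print('knob',atz(d,(333,74),57+8))
import math
for yw in (-14,-15,-16):
  c,s=math.cos(math.radians(yw)),math.sin(math.radians(yw))
  print(yw,[ (567+c*x-s*y,102.2+s*x+c*y) for x,y in((-82.1,90),(0,90))])
crop('w6',290,40,370,120,'kn',7)
"
```

```text
plate -x edge [495.07062571  56.39858257] [528.01333349 179.76123014] 127.68541346533323 -14.951362385090832
[-56.47333807  14.75380453] 165.35858178345234
pins z85 [array([525. ,  79.3]), array([542. , 143.8]), array([594.7,  60.5]), array([611.4, 124.8])]
knob [514.21037795 210.46342504  65.        ]
-14 [(509.1116914767108, 209.3884029935724), (588.7729706039701, 189.5266153648397)]
-15 [(510.9912037208944, 210.38236796893312), (590.2937140592269, 189.13332436601615)]
-16 [(512.887776786994, 211.34337954702434), (591.8073620235299, 188.71355263444872)]
scale 7
```

View pics/kn.png

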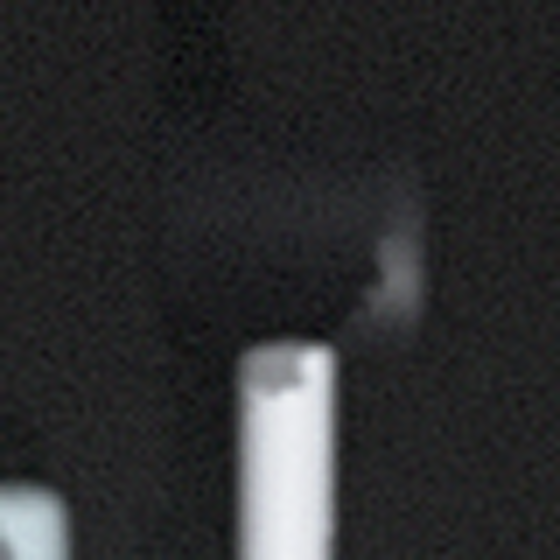

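```bash
python3 -c "
from h import *
plan(511,210.4,140,2.88)
"
```

```text
pos [566.3 101.8 205.9] yaw 2.879 total slide [81.3 90.1 66.9] twist -0.001 rows 3
[27.1, 30.0, 22.3] -0.0
[54.2, 60.1, 44.6] -0.001
[81.3, 90.1, 66.9] -0.001
```

Call:
carry_out:
  increments:
    - {"slide":[27,30,5],"twist":0}
    - {"slide":[54,60,25],"twist":0}
    - {"slide":[75,84,50],"twist":0}
    - {"slide":[81,90,67],"twist":0}
    - {"slide":[81,90,67],"twist":0}

```text
clock: 10.5
position: [509.0, 210.3, 137.6]
orientation: [3.138, -0.01, 2.88]
force: [1.4, -0.0, -0.4]
opening: 42.8
```

Call:
carry_out:
  increments:
    - {"slide":[0,0,0],"twist":0}

```text
clock: 10.62
position: [509.5, 210.0, 137.7]
orientation: [3.138, -0.01, 2.88]
force: [0.8, -0.4, 0.5]
opening: 42.3
```

```bash
python3 -c "
from h import *
plan(511,210.4,80,2.88)
c=snap('wrist','w11');d=load('w11')
import math
cy,sy=math.cos(math.radians(-15)),math.sin(math.radians(-15))
def st(x,y,z): return [567+cy*x-sy*y,102.2+sy*x+cy*y,z]
P=[st(-82.1,90+o,57) for o in(-13,0,13)];print(proj(d,P))
crop('w11',220,140,420,290,'w11c',4)
"
```

```text
pos [509.5 210.  137.7] yaw 2.88 total slide [-2.   0.6 57.7] twist -0.0 rows 1
[-2.0, 0.6, 57.7] -0.0
[[300.77690953 260.22188531]
 [322.00999665 260.20363402]
 [343.23287139 260.17443588]]
scale 4
```

View pics/w11.png

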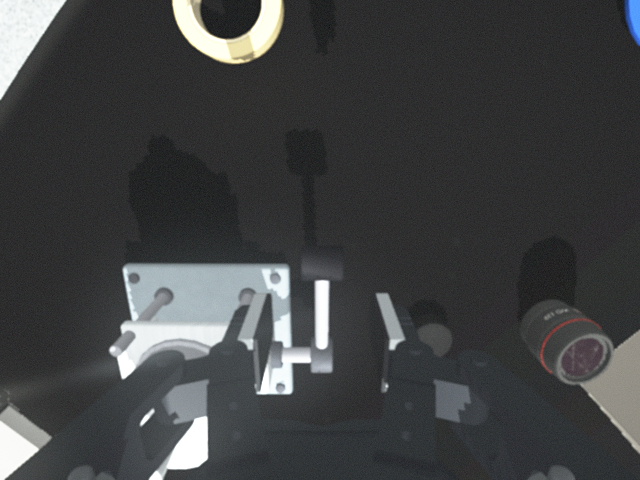

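View pics/w11c.png

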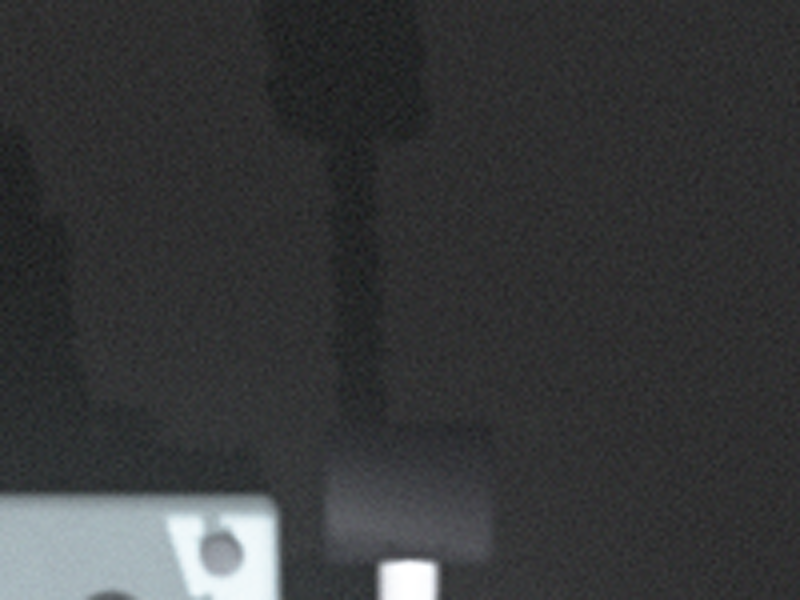

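Call:
carry_out:
  increments:
    - {"slide":[-2,0.5,35],"twist":0}
    - {"slide":[-2,0.5,62],"twist":0}
    - {"slide":[-2,0.5,78],"twist":0}
    - {"slide":[-2,0.5,82],"twist":0}
    - {"slide":[-2,0.5,82],"twist":0}

```text
clock: 11.3
position: [511.1, 210.4, 56.1]
orientation: [3.138, -0.01, 2.879]
force: [0.8, -0.1, 0.5]
opening: 43.0
```

```bash
python3 -c "
from h import *
plan(511,210.4,55,2.88)
c=snap('wrist','w12');snap('side','s12');print(read_state()['force'])
crop('w12',220,240,420,390,'w12c',4);crop('s12',240,130,360,230,'s12c')
"
```

```text
pos [511.1 210.4  56.1] yaw 2.879 total slide [ 0.1 -0.   1.1] twist -0.001 rows 1
[0.1, -0.0, 1.1] -0.001
[-0.02013263  1.14249504  0.81204018]
scale 4
scale 6.0
```

View pics/w12c.png

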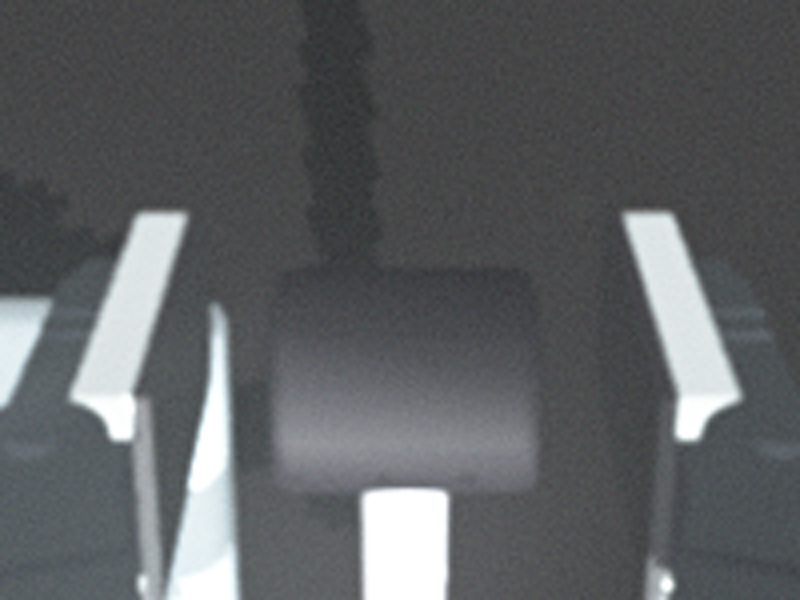

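View pics/s12c.png

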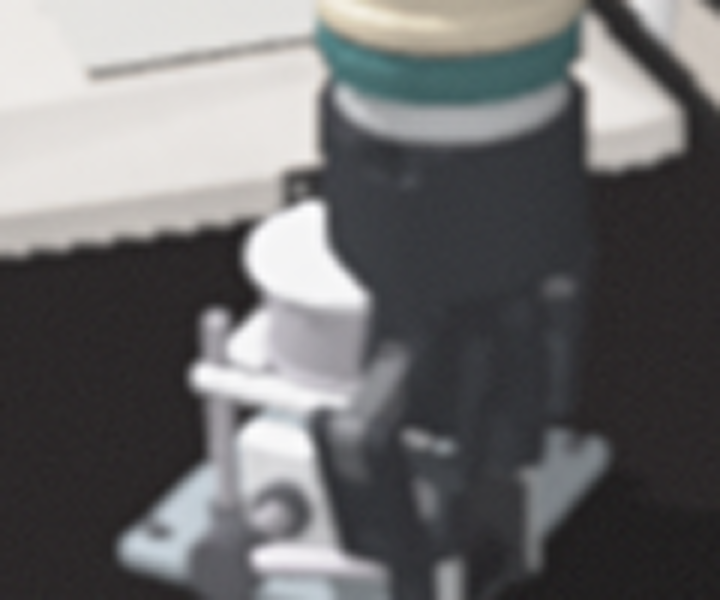

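The drum knob is centred between the pads, at crop (405,380), so I'll pinch its flat ends.

Call:
carry_out:
  increments:
    - {"slide":[0,0,1],"twist":0}
    - {"slide":[0,0,1],"twist":0}
    - {"slide":[0,0,1],"twist":0}
    - {"slide":[0,0,1],"twist":0}
  jaw: 0
  force: 60

```text
clock: 11.9
position: [511.7, 210.3, 56.4]
orientation: [3.137, -0.008, 2.88]
force: [-1.4, -3.1, 5.8]
opening: 25.1
```

```bash
python3 -c "
from h import *
s=read_state();print(s['position'],s['orientation'],s['force'],s['opening'])
import math
for a in [15,20,27,34,41,48,55,62,69,76,83,90,93]:
  print(a, round(85*(math.cos(math.radians(a))-math.cos(math.radians(15))),1), round(-85*(math.sin(math.radians(a))-math.sin(math.radians(15))),1))
"
```

```text
[511.71857812 210.29441176  56.36866007] [ 3.13716688 -0.00770513  2.88007131] [-1.44488089 -3.12685371  5.75119587] 25.08062242132958
15 0.0 -0.0
20 -2.2 -7.1
27 -6.4 -16.6
34 -11.6 -25.5
41 -18.0 -33.8
48 -25.2 -41.2
55 -33.3 -47.6
62 -42.2 -53.1
69 -51.6 -57.4
76 -61.5 -60.5
83 -71.7 -62.4
90 -82.1 -63.0
93 -86.6 -62.9
```

Call:
carry_out:
  increments:
    - {"slide":[-2.2,0,-7.1],"twist":0}
    - {"slide":[-6.4,0,-16.6],"twist":0}
    - {"slide":[-11.6,0,-25.5],"twist":0}
    - {"slide":[-18,0,-33.8],"twist":0}
    - {"slide":[-18,0,-33.8],"twist":0}

```text
clock: 12.52
position: [529.2, 205.5, 90.5]
orientation: [3.137, -0.009, 2.88]
force: [-0.8, 2.8, -7.3]
opening: 25.0
```

```bash
cat > lev.py <<'E'
from h import *
import math
snap('scene',__import__('sys').argv[1]);
s=read_state();cy,sy=math.cos(math.radians(-15)),math.sin(math.radians(-15))
v=s['position']-np.array([567,102.2,0]);x=cy*v[0]+sy*v[1];y=-sy*v[0]+cy*v[1];z=s['position'][2]
z0=z+1 # knob
print('stage',x,y,z,'ang',math.degrees(math.atan2(z0-35,-x)),'rad',math.hypot(z0-35,x),s['force'],s['opening'],s['orientation'])
for a in [40,48,55,62,69,76,83,90,93,96]:
  X=-85*math.cos(math.radians(a));Z=35+85*math.sin(math.radians(a))
  print(a,round(-(X-x),1),round(-(Z-z0),1))
E
python3 lev.py c13; python3 -c "
from h import *
crop('c13',300,120,440,240,'c13c')"
```

```text
stage -63.32028374657593 89.92164347051316 90.4115170867025 ang 41.697579748428794 rad 84.80399515217556 [-0.60360239  2.22386137 -5.88162175] 25.1674775565261 [ 3.13714674 -0.00822014  2.88006231]
40 1.8 1.8
48 -6.4 -6.8
55 -14.6 -13.2
62 -23.4 -18.6
69 -32.9 -22.9
76 -42.8 -26.1
83 -53.0 -28.0
90 -63.3 -28.6
93 -67.8 -28.5
96 -72.2 -28.1
scale 5.0
```

View pics/c13c.png

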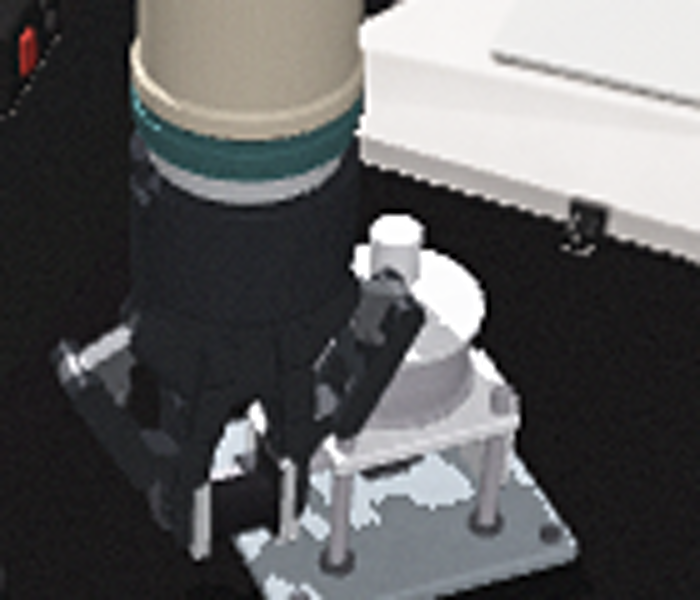

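The lever follows: tool radius is 84.8 mm against the expected 85 and the angle is about 41°. I'll continue along the arc.

Call:
carry_out:
  increments:
    - {"slide":[-6.4,0,-6.8],"twist":0}
    - {"slide":[-14.6,0,-13.2],"twist":0}
    - {"slide":[-23.4,0,-18.6],"twist":0}
    - {"slide":[-32.9,0,-22.9],"twist":0}
    - {"slide":[-32.9,0,-22.9],"twist":0}

```text
clock: 13.2
position: [560.6, 197.0, 113.7]
orientation: [3.137, -0.011, 2.88]
force: [-3.5, 4.5, -5.6]
opening: 25.0
```

```bash
python3 lev.py c14; python3 -c "
from h import *
crop('c14',300,120,440,240,'c14c');snap('side','s14');crop('s14',240,110,380,220,'s14c')"
```

```text
stage -30.74550212600981 89.87338025058872 113.75941097057417 ang 68.91944386105608 rad 85.48011195215774 [-3.46856107  3.93186887 -6.12997966] 24.8771399147631 [ 3.13704121 -0.01017749  2.87987515]
40 34.4 25.1
48 26.1 16.6
55 18.0 10.1
62 9.2 4.7
69 -0.3 0.4
76 -10.2 -2.7
83 -20.4 -4.6
90 -30.7 -5.2
93 -35.2 -5.1
96 -39.6 -4.8
scale 5.0
scale 5.454545454545454
```

View pics/c14c.png

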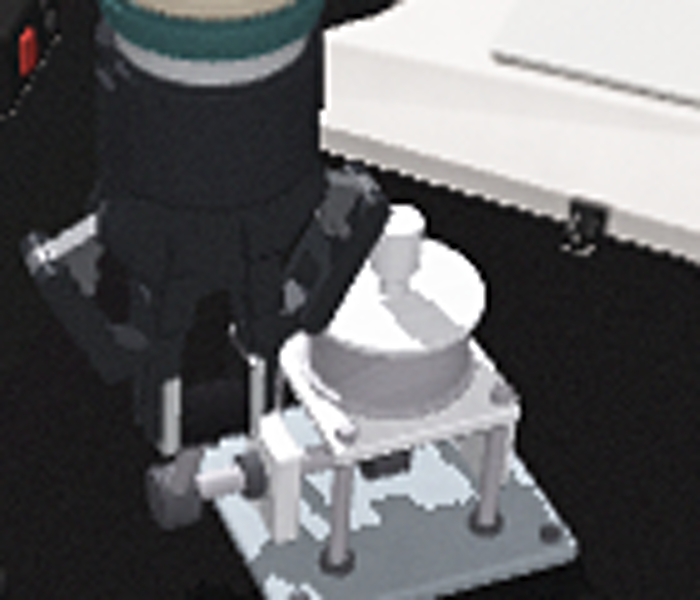

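View pics/s14c.png

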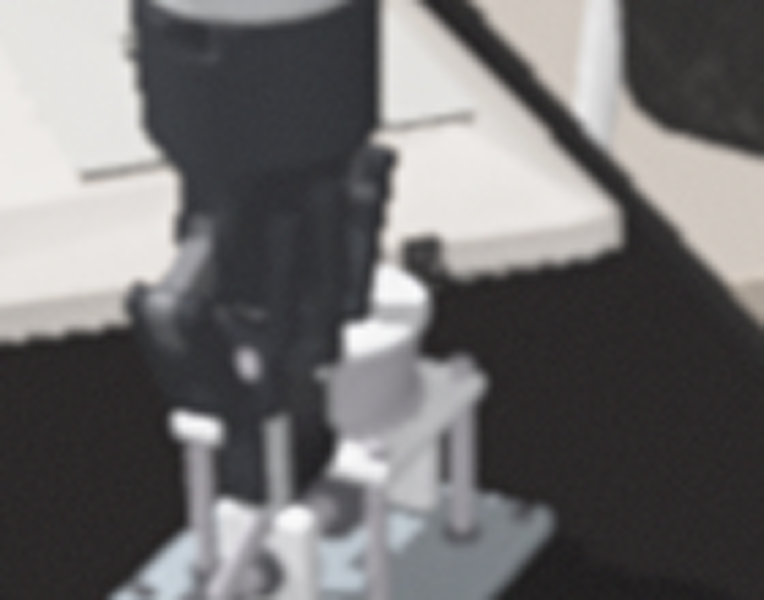

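I want to check the knuckle clearance to the cover before finishing the swing, so I'll triangulate the mirrored outer knuckle.

```bash
python3 -c "
from h import *
a,b=load('c14'),load('s14');s=read_state()
T=np.linalg.inv(T_tool(s))
for p,q in [((35,252),(140,292)),((97,215),(200,235))]:
  X=tri((a,(300+p[0]/5,120+p[1]/5)),(b,(240+q[0]/5.4545,110+q[1]/5.4545)))
  print(X, (T@np.r_[X,1])[:3])
"
```

```text
[582.83440908 252.93115197 193.27204617] [ -6.25246953  60.192436   -79.34183315]
[569.89976486 235.23294862 206.66475143] [  1.79781539  39.81117508 -92.74679841]
```

The knuckles are 60 mm out and about 79 mm above the TCP, so at upright they clear the cover knob. I'll finish the swing.

Call:
carry_out:
  increments:
    - {"slide":[-10.2,0,-2.7],"twist":0}
    - {"slide":[-20.4,0,-4.6],"twist":0}
    - {"slide":[-30.7,0,-5.2],"twist":0}
    - {"slide":[-33,0,-5.2],"twist":0}
    - {"slide":[-33,0,-5.2],"twist":0}

```text
clock: 13.92
position: [591.1, 188.8, 120.0]
orientation: [3.137, -0.013, 2.879]
force: [-6.4, 3.4, -2.1]
opening: 24.6
```

```bash
python3 lev.py c15; python3 -c "
from h import *
crop('c15',300,100,440,220,'c15c');snap('side','s15');crop('s15',230,110,350,230,'s15c',5);snap('wrist','w15')"
```

```text
stage 0.836119011846673 89.84861221151105 120.01538027337557 ang 90.55693041880549 rad 86.01944395644149 [-6.16999314  3.68890807 -1.33695361] 24.930471684233684 [ 3.13696148 -0.01337085  2.8792034 ]
40 65.9 31.4
48 57.7 22.8
55 49.6 16.4
62 40.7 11.0
69 31.3 6.7
76 21.4 3.5
83 11.2 1.6
90 0.8 1.0
93 -3.6 1.1
96 -8.0 1.5
scale 5.0
scale 5
```

View pics/c15c.png

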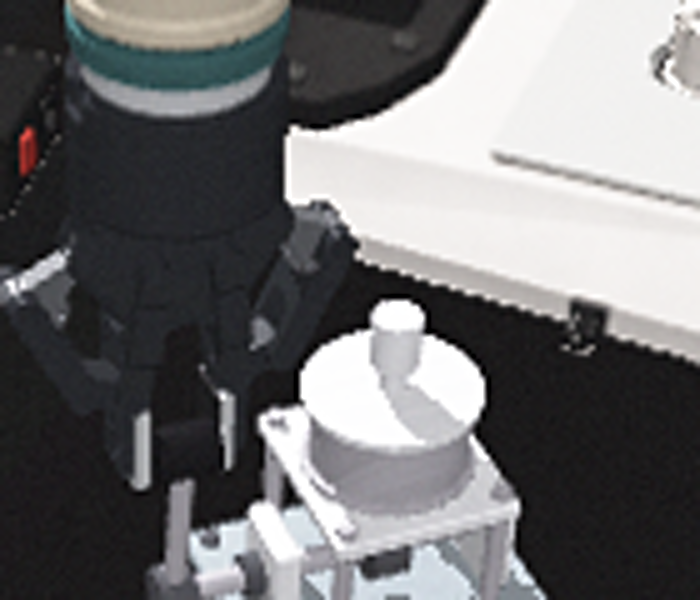

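View pics/s15c.png

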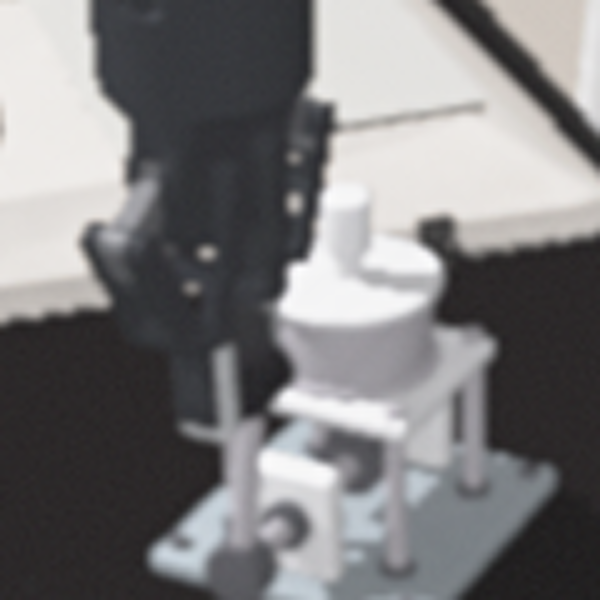

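View pics/w15.png

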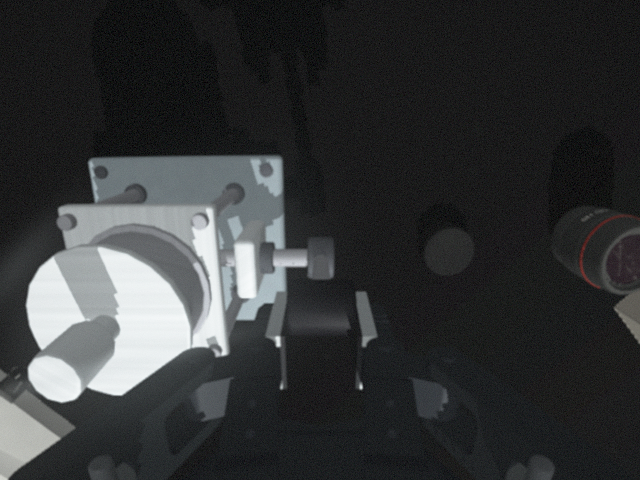

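Call:
carry_out:
  increments:
    - {"slide":[0,0,0],"twist":0}
    - {"slide":[0,0,0],"twist":0}
    - {"slide":[0,0,0],"twist":0}
    - {"slide":[0,0,0],"twist":0}

```text
clock: 14.58
position: [590.1, 189.0, 120.0]
orientation: [3.137, -0.016, 2.879]
force: [-4.9, 4.0, -8.5]
opening: 24.6
```

```bash
python3 lev.py c16|head -1
python3 - <<'E'
from h import *
import math
snap('side','s16')
cy,sy=math.cos(math.radians(-15)),math.sin(math.radians(-15))
def st(x,y,z): return [567+cy*x-sy*y,102.2+sy*x+cy*y,z]
out=[]
for fn,x0,y0 in(('c16',305,170),('s16',240,160)):
    d=load(fn);im=cv2.cvtColor(d['img'],cv2.COLOR_RGB2BGR)[y0:y0+75,x0:x0+60]
    im=cv2.resize(im,None,fx=6.5,fy=6.5,interpolation=cv2.INTER_CUBIC)
    for a,col in((79,(0,255,255)),(90,(0,0,255)),(101,(255,255,0))):
        A=math.radians(a)
        P=[st(-r*math.cos(A),90,35+r*math.sin(A)) for r in(0,85)]
        p=((proj(d,P)-[x0-.5,y0-.5])*6.5).astype(int);cv2.line(im,tuple(map(int,p[0])),tuple(map(int,p[1])),col,1)
    out.append(im)
cv2.imwrite('pics/lev.png',np.hstack(out))
E
```

```text
stage -0.09553366698052557 89.8182173563608 120.00673869146749 ang 89.93635761858297 rad 86.00679174939557 [-3.33147998  3.64924307 -8.95301865] 25.016484752945146 [ 3.13712521 -0.01577589  2.87877399]
```

View pics/lev.png

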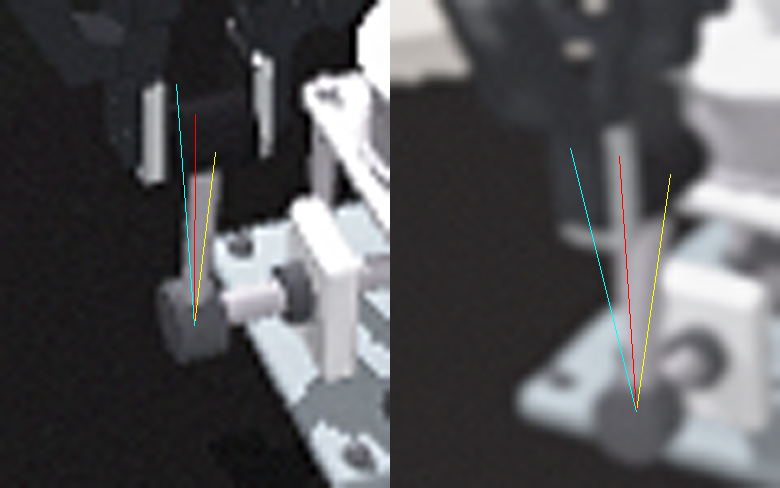

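The rod lags about 6° behind the fingers in both views (84° against 90°), so I'll push a little further.

Call:
carry_out:
  increments:
    - {"slide":[-4,0,0.5],"twist":0}
    - {"slide":[-8,0,1],"twist":0}
    - {"slide":[-10,0,1],"twist":0}
    - {"slide":[-10,0,1],"twist":0}
    - {"slide":[-10,0,1],"twist":0}

```text
clock: 15.3
position: [598.2, 186.8, 119.9]
orientation: [3.137, -0.019, 2.878]
force: [-5.6, 4.2, -2.9]
opening: 24.5
```

```bash
python3 lev.py c17|head -1
python3 - <<'E'
from h import *
import math
snap('side','s17')
cy,sy=math.cos(math.radians(-15)),math.sin(math.radians(-15))
def st(x,y,z): return [567+cy*x-sy*y,102.2+sy*x+cy*y,z]
out=[]
for fn,x0,y0 in(('c17',305,170),('s17',240,160)):
    d=load(fn);im=cv2.cvtColor(d['img'],cv2.COLOR_RGB2BGR)[y0:y0+75,x0:x0+60]
    im=cv2.resize(im,None,fx=6.5,fy=6.5,interpolation=cv2.INTER_CUBIC)
    for a,col in((79,(0,255,255)),(90,(0,0,255)),(101,(255,255,0))):
        A=math.radians(a)
        P=[st(-r*math.cos(A),90,35+r*math.sin(A)) for r in(0,85)]
        p=((proj(d,P)-[x0-.5,y0-.5])*6.5).astype(int);cv2.line(im,tuple(map(int,p[0])),tuple(map(int,p[1])),col,1)
    out.append(im)
cv2.imwrite('pics/lev2.png',np.hstack(out))
crop('c17',320,130,440,220,'c17c');crop('s17',230,110,350,230,'s17c',5)
E
```

```text
stage 8.235054701242909 89.82287381561247 119.92433743386421 ang 95.47455043864308 rad 86.31806235881932 [-6.01549949  3.85787364 -2.23863418] 24.675857208699835 [ 3.13714668 -0.01939473  2.87822572]
scale 6.666666666666667
scale 5
```

View pics/lev2.png

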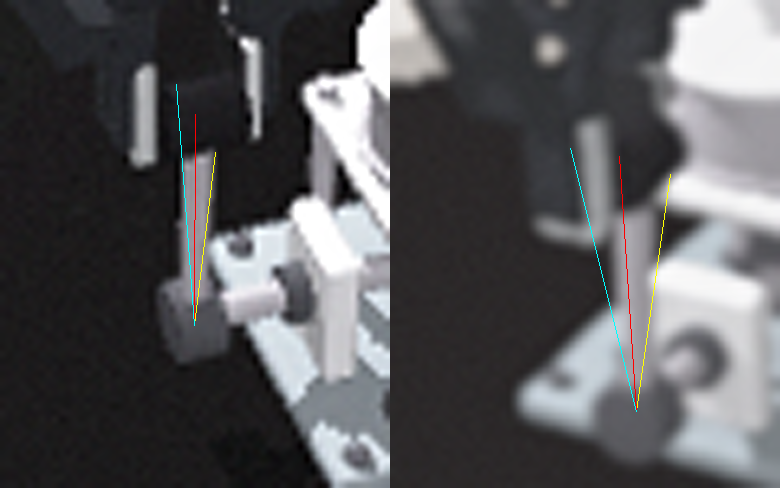

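View pics/c17c.png

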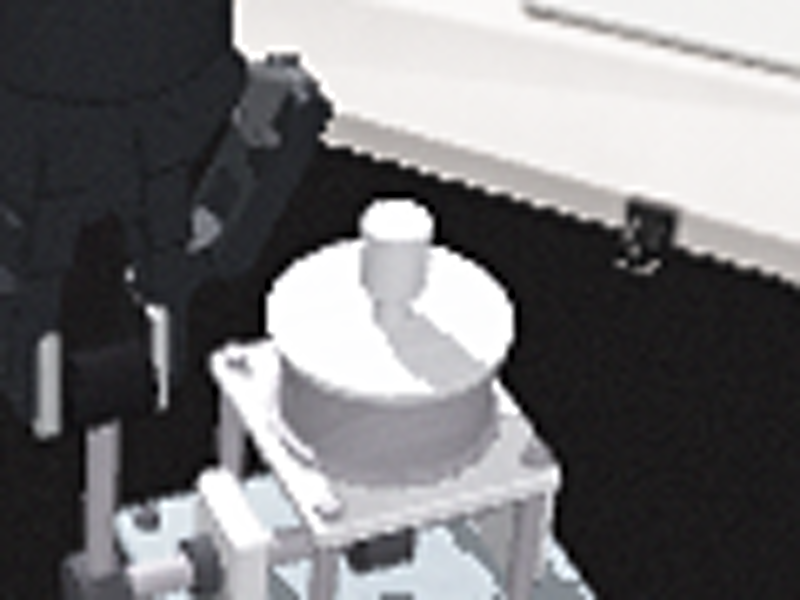

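View pics/s17c.png

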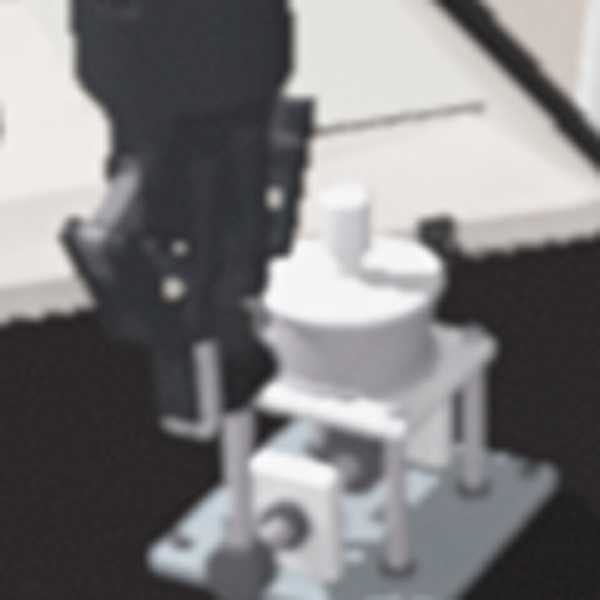

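Call:
carry_out:
  increments:
    - {"slide":[-1,0,0],"twist":0}
    - {"slide":[-1,0,0],"twist":0}
    - {"slide":[-1,0,0],"twist":0}
    - {"slide":[-1,0,0],"twist":0}
  jaw: 0
  force: 90

```text
clock: 15.9
position: [597.8, 186.9, 120.0]
orientation: [3.137, -0.023, 2.878]
force: [-4.6, 5.1, -8.0]
opening: 24.1
```

```bash
python3 lev.py c18|head -1
python3 - <<'E'
from h import *
snap('wrist','w18');snap('side','s18')
im=load('w18')['img'][200:360,220:420];im=np.clip(im.astype(float)*3,0,255).astype('uint8')
cv2.imwrite('pics/w18c.png',cv2.resize(cv2.cvtColor(im,cv2.COLOR_RGB2BGR),None,fx=3.5,fy=3.5,interpolation=cv2.INTER_CUBIC))
im=load('s18')['img'][150:235,240:340];im=np.clip(im.astype(float)*2,0,255).astype('uint8')
cv2.imwrite('pics/s18c.png',cv2.resize(cv2.cvtColor(im,cv2.COLOR_RGB2BGR),None,fx=7,fy=7,interpolation=cv2.INTER_CUBIC))
E
```

```text
stage 7.783006332311054 89.81971678404108 120.03078208814617 ang 95.16934493763827 rad 86.38211999173721 [-4.90031182  4.85772981 -6.63636932] 24.076210485346785 [ 3.13741718 -0.02296     2.87778282]
```

View pics/w18c.png

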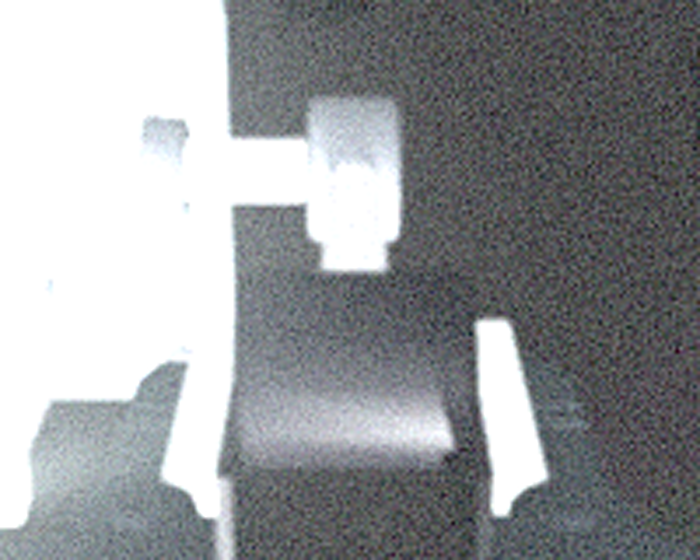

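View pics/s18c.png

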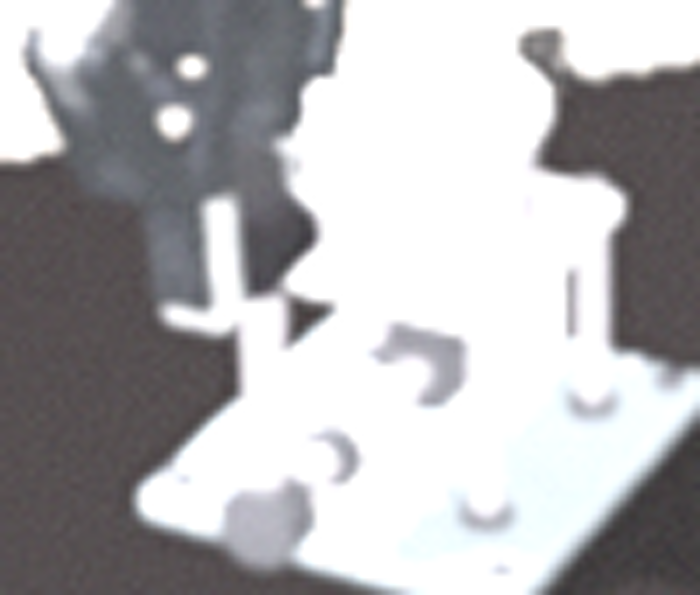

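Run:
```python
from h import *
crop('c18',315,180,355,225,'c18r',13);crop('s18',262,180,302,240,'s18r',10)
a,b=cv2.imread('pics/c18r.png'),cv2.imread('pics/s18r.png')
h=600;a=cv2.copyMakeBorder(a,0,h-a.shape[0],0,0,0);b=cv2.copyMakeBorder(b,0,h-b.shape[0],0,0,0)[:h];
cv2.imwrite('pics/r18.png',np.hstack([a[:, :400],b]))
print(a.shape,b.shape)
```

```text
scale 13
scale 10
(600, 520, 3) (600, 400, 3)
```

View pics/r18.png

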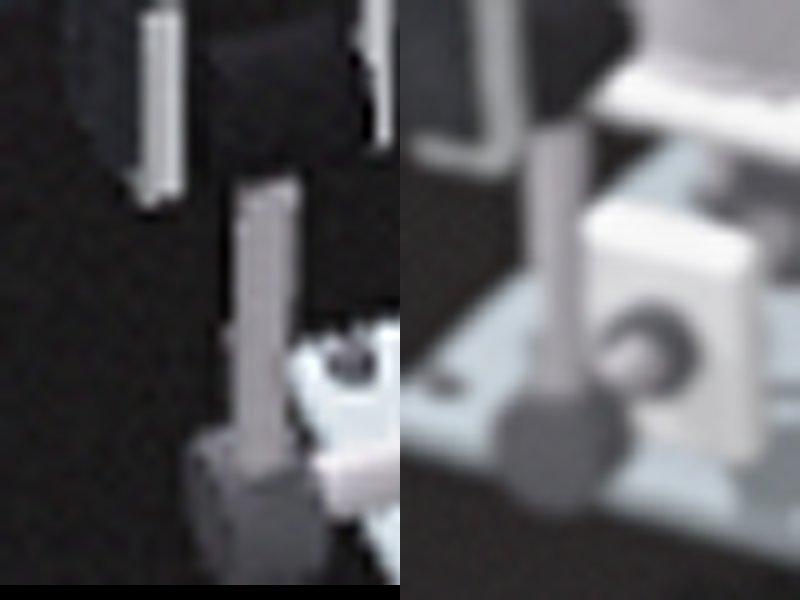

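Run:
```python
from h import *
import math
a,b=load('c18'),load('s18')
def pl(d,p,q):
    o,u=ray(d,p);_,v=ray(d,q);n=np.cross(u,v);return n/np.linalg.norm(n)
for ds in (0,.3,-.3):
  n1=pl(a,(315+269/13+ds,180+190/13),(315+258/13,180+445/13))
  n2=pl(b,(262+156/10,180+14),(262+163/10,180+38))
  L=np.cross(n1,n2);L*=np.sign(L[2]);L/=np.linalg.norm(L)
  cy,sy=math.cos(math.radians(-15)),math.sin(math.radians(-15))
  print('lean stage x deg',math.degrees(math.atan2(cy*L[0]+sy*L[1],L[2])),'y',math.degrees(math.atan2(-sy*L[0]+cy*L[1],L[2])))
```

```text
lean stage x deg -1.347961501234667 y -1.0960593480213163
lean stage x deg -0.7840690112847438 y -2.0097460620013083
lean stage x deg -1.8962427827070214 y -0.20672419839538228
```

The rod stands at about 88.6°, fitted from both views. I'll check that it's steady before handing in.

Run:
```python
from h import *
for i in range(12):
    c=capture('side');
    s=read_state();
    if i%4==3: print(s['clock'],s['position'].round(2),s['force'].round(1),round(s['opening'],1))
snap('side','s19');snap('scene','c19')
d=cv2.absdiff(load('s18')['img'],load('s19')['img']);print(d[180:240,262:302].mean(),cv2.absdiff(load('s17')['img'],load('s19')['img'])[180:240,262:302].mean())
crop('s19',262,180,302,240,'s19r',10);crop('c19',310,120,430,220,'c19c')
```

```text
16.25 [597.77 186.92 120.07] [-5.2  4.1 -7.5] 24.1
16.45 [597.79 186.92 120.05] [-5.2  5.1 -7.2] 24.0
16.65 [597.76 186.94 120.06] [-5.7  4.  -7.1] 24.4
0.8054166666666667 1.6318055555555555
scale 10
scale 6.0
```

View pics/s19r.png

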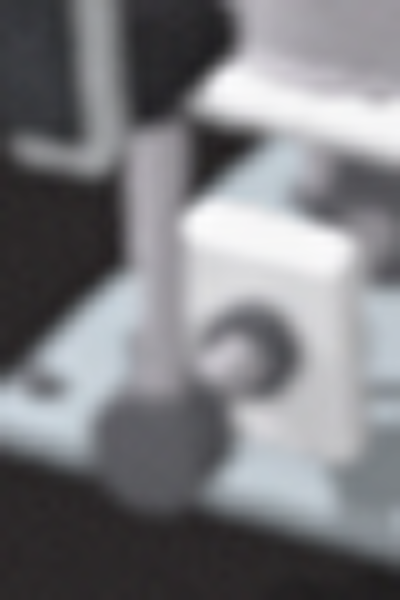

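View pics/c19c.png

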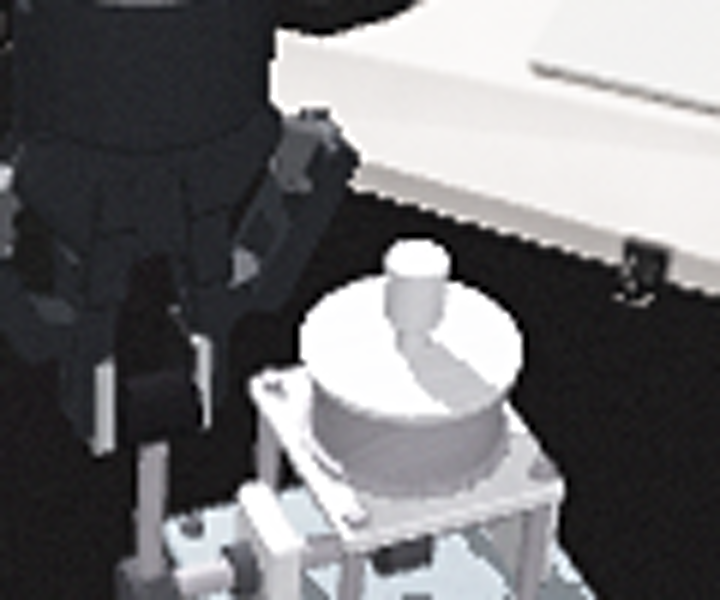

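The arm held still for 0.5 s, the rod is upright, and the cover is level and untouched. I'll hand the job in now.

```bash
python3 -c "
from workcell import *
job_done()
s=read_state();print(s['clock'],s['position'],s['opening'],s['force'])"
```

```text
the job is handed in; nothing more can be done
the job is handed in; nothing more can be done
```

I set the large silver cover on the pot and let it go with the lever still down. I then pinched the lever knob by its flat ends, swung the lever upright, and handed the job in while still holding it there. I don't know the verdict, since the hand-in reports none.

**Cover:** contact force at seating was about 5 N. The last pictures showed the cover level on the lifted pot, with the fingers clear of it.

**Lever:** the rod stood at about 88.6° (±3°), fitted from the scene and side views. The arm and grip were steady for 0.5 s before hand-in, with the knob pinched at 90 N (24 mm opening).

**What disagreed:**
- **Lag and slip:** the lever first lagged about 6° behind the fingers. I pushed about 8 mm further and raised the grip from 60 to 90 N. The knob now sits about 11 mm off-centre in the pads, but it did not creep.
- **Side view reading:** an earlier overlay on the side view alone suggested a 4–5° lag after that push. The two-view fit put it at about 1.4°, and either is within the 11° allowed.
- **Wrist camera:** it read about 2 mm off along the tool's x, which I cancelled by measuring the cover and the pot in the same picture.

I never touched the tape roll, dust cap or objective, but I took no final measurement of their positions.

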